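# Clamp a V-block in a screw fixture

## Robot

A 6-joint arm with a two-finger parallel gripper is mounted at the origin on a cart in front of the work surface, level with it; the furniture and walls round the work are solid. World frame = base frame: x ahead of the robot, y to its left, z up, the work surface at z = 0. Lengths are in m, angles in rad, forces in N, time in s.
With the tool pointing down it reaches from about 0.25 to 0.725 m from the base axis. Payload 4 kg.
Tool frame: the origin (TCP) lies on the centre line of the jaws, within the pads' length; the fingertips stand 11 mm ahead of it and the grasp point (between the pads) lies 8 mm behind it; z points along the fingers, x is the direction in which the jaws open and shut, and the axes are right-handed (so a half turn about z gives the same grasp; the last joint's range is limited). The gripper opens to 85 mm and grips with 20 to 120 N. Pads are 22 mm wide; open, the fingers measure 114 mm over their backs; the gripper's body (76 mm by 85 mm) begins 54 mm behind the grasp point. The pads swing forward as they close: fully open they stand 13 mm farther back than shut.
Start: joints at [1.314, 0.241, 0.005, 1.335, 0, 1.571], TCP at [0.127, 0.484, 0.204] pointing down, gripper open.
Joint ranges: [-2.72, 2.72], [-1.05, 1.87], [-1.09, 1.28], [-1.99, 2.15], [-1.42, 1.44], [-3.14, 3.14]. Speed limits (rad/s): [2.79, 2.79, 3.14, 3.14, 3.14, 3.14].

## Interface

Orientations are given as a unit quaternion [x, y, z, w].
In Python, from workcell import bot, viewer, order gives the robot as it stands. The module is installed in compiled form; this text tells all that it offers.
- The arm moves only by the tool send_rows, never from a script. Its argument "increments" is a list that holds one entry, the list of rows, each a list of 4 numbers: the shift along the tool's x, y, z in m, then the turn about the tool's z in degrees. A call has exactly 8 rows; each row shifts and turns the pose as measured when the row begins, along the tool's axes as they then stand; what a row does not reach is not made up. A row lasts 1/10 s, in which the tool goes at most 50 mm and 8.59 degrees, less where a joint would pass 70% of its speed; a pose out of reach is approached as far as the arm can. A call is refused whole if a number of a shift passes 0.05 or a number of a turn 8.59, either way. A call with a gripper value outside its range is refused whole. "hand" is the closure, from -1 (fully open) to 1 (shut), so that 0 is half open, set as the call begins (left out, the last holds). The fingers move at their own pace and stop on an object; the grip force is fixed at half the most. Time passes only in rows, so rows that do not move let the fingers close, or fill a call up. It gives the time, the measured TCP pose, the force and the opening at its end, in the units of the state.
- bot.get_obs(): the state, without advancing time (a new reading comes with each control period).
- viewer.camera(name): name is "scene" or "top"; returns a dict with "image" (384x512x3 uint8, red, green, blue), "range_z" (384x512 float32, m along the optical axis (not along the pixel's ray), 0 where there is no reading), "camera_matrix" (3x3 intrinsics, pixels), "eye" and "rotation" of the camera in the world. Camera axes: x right, y down, z forward; pixel columns grow to the right and rows downward; lengths in m; the calibration is good to about 2 mm. A picture is of the moment at which its call begins.
- order.job_done(): hands the job in, once; it reports no verdict.
The state is a dict: "clock": time; "joint_pos": joint angles; "joint_vel": joint speeds; "tau": joint torques, N m; "eef_pos": TCP position; "tool_rot": TCP orientation; "ft_force": force on the tool from outside, world axes, zero at the start; "ft_torque": the same for the moment, N m; "grip_width": finger opening in m.
Only numpy, scipy, OpenCV 4.12 (cv2) and the standard library are available. Lean on these libraries where they do the work, as an engineer would, in place of code of your own. Each camera call takes 0.05 s, during which the arm holds its last target.

## Task

Stand the steel V-block upright in the nest of the small grey fixture, between the sliding jaw and the anvil, and let go of it. Then turn the brass knurled thumbscrew clockwise (seen from above) until the jaw has pushed the block against the anvil and the resistance clearly rises, so that the block stays firmly clamped after you let go; do not force the screw beyond that, as that would overload the fixture. Leave the collets, the loupe and the coupling where they are.

Things in the scene. Friction and masses are not known exactly. Their poses are not given: they have to be found in the camera images.
- vblock_centre (a point): Centre of the loose steel V-block (half-way up). The block is 44 mm along its x, 42 mm along its y and 54 mm tall, about 0.5 kg, stands upright with the V groove upward; grip it across its 44 mm (fingers on its +x and -x flanks).
- vblock: The same V-block; origin at the centre of its underside, z up.
- fixture: Grey screw fixture, fixed; origin at the centre of its underside, z up. Base 110 (x) x 216 (y) x 12 mm. Along its y from -y to +y: screw housing (y -101 to -37 mm, top z 35) with the thumbscrew, sliding jaw, nest, anvil (44 mm wide, top z 40 mm, inner face at y = +60 mm but adjusted up to 2 mm either way, unmeasured), bracket. Jaw and anvil hold the block by its 42 mm.
- nest (a point): Point on the nest floor, 12 mm above the worktop, where the centre of the block's underside is to be set; axes as the fixture. The block's x goes along the fixture's x, either way round. Play there: at least 2 mm to the open jaw and to the anvil, 3.5 mm to the two side lips (4 mm high, beside the block's x flanks).
- clamp_jaw: Steel sliding jaw, 46 mm wide in x, top at z 38 mm, sliding along the fixture's y. Its origin and axes coincide with the fixture's when the screw is fully open; its face lies 8 mm from its origin in +y. Each radian of the thumbscrew, clockwise from above, moves it 5 mm towards the anvil; it starts 1.1 to 2.4 rad short of clamping the block.
- knob_centre (a point): Centre of the brass knurled knob on its upright axis, 58 mm above the worktop; 30 mm in diameter, z 44 to 72 mm, 65 mm from the fixture's origin in -y. Clockwise from above tightens. Friction torque about 0.10 N m, either way, which holds the clamping when let go. The turning torque rises steeply once the block meets the anvil: 0.2 to 0.3 N m is firm, over 0.4 N m overloads.
- collet_0: Loose spring collet, bystander, 28 mm in diameter, 36 mm tall; origin at its underside.
- collet_1: Loose spring collet, bystander, 28 mm in diameter, 36 mm tall; origin at its underside.
- loupe: Loose black eye loupe, bystander, 36 mm in diameter, 19 mm tall; origin at its underside.
- coupling_d: Loose threaded coupling with a red nut, standing bystander, 31 mm across, 56 mm tall; origin at its underside.
There are look-alikes about, which are no part of the job. What is shaped like the vblock but purple is not meant.

How it is judged:
By the outcome, as a careful person would: the job done as asked, in the order asked, and still so for the second after the job is handed in, with the robot touching nothing.
It also fails if it takes over 72 s, if anything falls off the work surface, if the arm or the gripper's body presses on something with over 40 N, if the wrist force passes 120 N, or if a joint passes its speed limit or range.

## Working session

There is one attempt and no reset: what is moved stays moved. The work goes in short steps, Python scripts to look and compute and a tool call to move; the robot and the scene stay as the last step left them, time stands still between calls to the robot, and variables do not carry over. Pictures are saved under pics/ and viewed, and the job is handed in when it is done.

Besides the shell and the picture viewer there is one more tool, called after "Request:" as name(argument=value, ...), one argument or row to a line, values as JSON. send_rows: Moves the arm, as the interface text tells. Its arguments: {"type":"object","properties":{"increments":{"type":"array","items":{"type":"array","items":{"type":"array","items":{"type":"number"}}}},"hand":{"type":"number"}},"required":["increments"]}

```bash
mkdir -p pics
python3 - <<'E'
from workcell import bot, viewer
import cv2, numpy as np, pickle
print(bot.get_obs())
for n in ("scene","top"):
    c=viewer.camera(n); pickle.dump(c,open(n+'0.pkl','wb'))
    cv2.imwrite(f'pics/{n}0.png',c['image'][:,:,::-1])
    print(n,c['camera_matrix'],c['eye'],c['rotation'])
E
```

```text
{'clock': 0.0, 'joint_pos': array([ 1.31400526e+00,  2.41434134e-01,  3.73773283e-03,  1.33519872e+00,
       -1.42365177e-05,  1.57081957e+00]), 'joint_vel': array([-2.83594187e-04, -1.47850971e-03, -1.12364373e-03,  3.40607612e-07,
        1.03387631e-03,  1.11865115e-05]), 'tau': array([ 1.98057032e-04, -3.72315967e+01,  2.52408421e+01,  1.71093555e-02,
        3.28610747e-05,  4.35938134e-06]), 'eef_pos': array([0.12682042, 0.48294415, 0.2035076 ]), 'tool_rot': array([ 7.91833077e-01,  6.10736667e-01, -8.26587115e-04,  6.46562656e-04]), 'ft_force': array([ 0.45110421,  0.98773738, -0.00416712]), 'ft_torque': array([ 0.00600824, -0.02954341, -0.05255599]), 'grip_width': 0.08547826140456734}
scene [[499.3959383    0.         253.4973811 ]
 [  0.         499.3959383  198.66441295]
 [  0.           0.           1.        ]] [-0.34700284  1.00937564  0.65554712] [-0.28453629  0.79054439 -0.50695803  0.19254149]
top [[359.27665497   0.         253.89128949]
 [  0.         359.27665497 193.83542348]
 [  0.           0.           1.        ]] [ 0.31933811 -0.01042097  1.23477661] [-0.69942522  0.71026685 -0.05603327  0.05644151]
```

View pics/scene0.png

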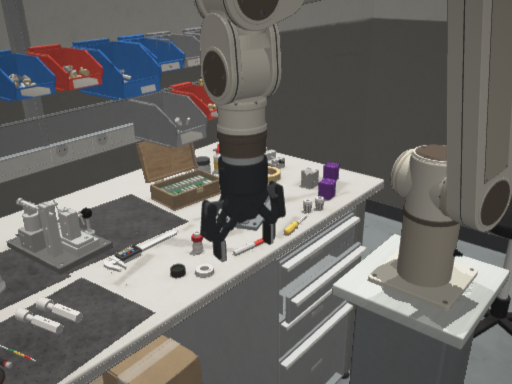

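View pics/top0.png

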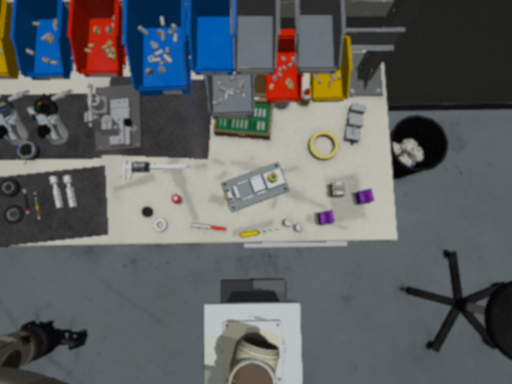

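```bash
cat > h.py <<'E'
import numpy as np, cv2, pickle
from scipy.spatial.transform import Rotation as R
def pt(c,u,v,z=None):
    K=c['camera_matrix']; d=np.array([(u-K[0,2])/K[0,0],(v-K[1,2])/K[1,1],1.])
    Rm=R.from_quat(c['rotation']).as_matrix() if np.size(c['rotation'])==4 else np.array(c['rotation'])
    if z is None:
        return c['eye']+Rm@(d*c['range_z'][int(round(v)),int(round(u))])
    w=Rm@d
    return c['eye']+w*((z-c['eye'][2])/w[2])
def proj(c,p):
    Rm=R.from_quat(c['rotation']).as_matrix(); q=Rm.T@(np.array(p)-c['eye']); K=c['camera_matrix']
    return K[0,0]*q[0]/q[2]+K[0,2],K[1,1]*q[1]/q[2]+K[1,2]
E
python3 - <<'E'
from h import *
t=pickle.load(open('top0.pkl','rb')); s=pickle.load(open('scene0.pkl','rb'))
for n,p in dict(tcp=(0.127,.483,.204),base=(0,0,0)).items(): print(n,proj(t,p),proj(s,p))
for uv in [(337,188),(271,178),(255,187),(325,217),(300,160),(250,310)]: print(uv,pt(t,*uv).round(4),pt(t,*uv,0).round(4))
a=t['image'][150:240,200:390,::-1]; cv2.imwrite('pics/t_z.png',cv2.resize(a,None,fx=4,fy=4,interpolation=cv2.INTER_CUBIC))
a=s['image'][140:270,200:360,::-1]; cv2.imwrite('pics/s_z.png',cv2.resize(a,None,fx=4.5,fy=4.5,interpolation=cv2.INTER_CUBIC))
E
```

```text
tcp (np.float64(76.02906623758159), np.float64(325.20789775420394)) (np.float64(244.27544317067768), np.float64(270.8319041537259))
base (np.float64(252.86511361005503), np.float64(351.0095674179189)) (np.float64(422.13369697374435), np.float64(275.9898253505771))
(337, 188) [ 0.527  -0.2923  0.0386] [ 0.5337 -0.3014  0.    ]
(271, 178) [ 0.5578 -0.0684  0.0736] [ 0.5729 -0.072   0.    ]
(255, 187) [ 0.5352 -0.0153  0.0361] [ 0.5417 -0.0155  0.    ]
(325, 217) [ 0.4288 -0.2458  0.0456] [ 0.433  -0.2549  0.    ]
(300, 160) [ 0.6368 -0.1763 -0.0024] [ 0.6362 -0.176   0.    ]
(250, 310) [ 0.1278  0.0077 -0.005 ] [0.1285 0.0076 0.    ]
```

View pics/t_z.png

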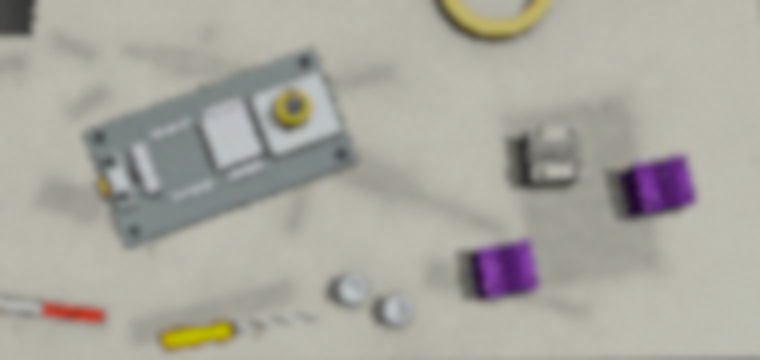

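View pics/s_z.png

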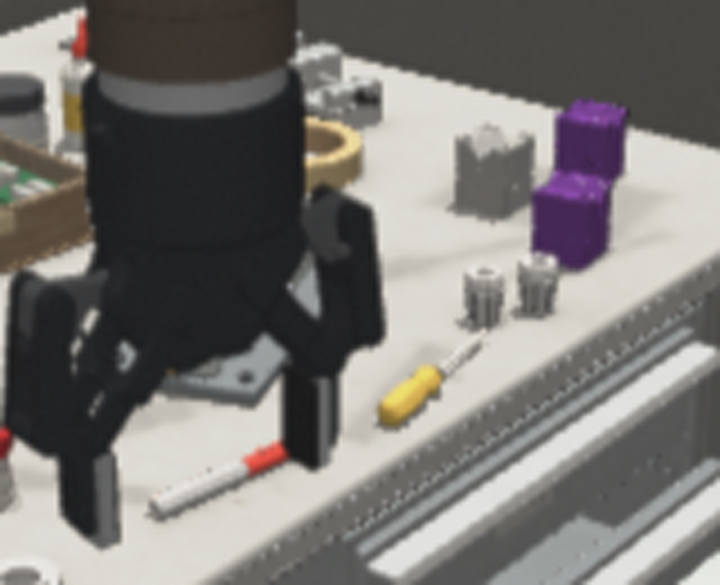

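```bash
cat >> h.py <<'E'
def cloud(c):
    K=c['camera_matrix']; Z=c['range_z']; v,u=np.mgrid[:Z.shape[0],:Z.shape[1]]
    P=np.stack([(u-K[0,2])/K[0,0]*Z,(v-K[1,2])/K[1,1]*Z,Z],-1)
    return P@R.from_quat(c['rotation']).as_matrix().T+c['eye']
E
python3 - <<'E'
from h import *
np.set_printoptions(linewidth=220)
t=pickle.load(open('top0.pkl','rb')); s=pickle.load(open('scene0.pkl','rb'))
P=cloud(t); Q=cloud(s)
print((P[180:198,328:348,2]*1000).round().astype(int))
print((Q[165:192,298:322,2]*1000).round().astype(int))
def rect(P,c,r,z0,z1,m=None):
    k=(np.hypot(P[...,0]-c[0],P[...,1]-c[1])<r)&(P[...,2]>z0)&(P[...,2]<z1)
    q=P[k]; b=cv2.minAreaRect((q[:,:2]*1000).astype(np.float32)); print(k.sum(),b,q.mean(0).round(4)); return q
rect(P,(.527,-.292),.045,.035,.08); rect(Q,(.527,-.292),.045,.025,.08)
rect(Q,(.527,-.292),.045,.045,.08)
rect(P,(.54,-.01),.14,.007,.08)
rect(P,(.56,-.07),.03,.06,.09)
E
```

```text
[[   0   -2    2   -7   -2   -2    0   -4   -3   -1   -1   -3   -3    3   -3   -4    1   -1    2   -1]
 [  -2   -4    1   -5    1   -6   -4   -1   48   51   55   51   52   52   49   52   -2    2   -1   -2]
 [   3   -2   -3   45   52   49   49   46   53   51   58   53   50   52   45   50   55   -9   -2    1]
 [  -1   -1   30   42   51   41   47   56   51   54   51   55   52   55   43   52   56   -4    2   -2]
 [  -2    7   27   40   50   51   51   56   57   53   51   55   52   54   50   54   54   -3   -1   -3]
 [  -5   12   28   41   53   53   53   52   49   54   50   49   50   50   56   48   48    0   -2    0]
 [  -1    9   24   42   49   48   51   49   48   45   45   49   48   49   43   41    0   -3    1    2]
 [  -4    9   25   40   45   47   46   51   44   44   42   44   47   46   39   47    4   -2   -2   -1]
 [   1   10   24   38 1235   38   38   39   33   39   36   38   36   49   44   46   -2    0   -3    3]
 [   0    9   21   38   49   46   46   40   43   48   48   48   50   47   46   50   47   -2   -3   -5]
 [   0    4   20   32   48   53   50   50   52   55   50   52   53   5
[... 3390 characters left out ...]
  -3  -1  -2  -3  -4  20  22  21  23]]
182 ((526.6182250976562, -293.44342041015625), (45.799346923828125, 43.986854553222656), 1.9781384468078613) [ 0.5263 -0.2925  0.0492]
181 ((522.4625244140625, -295.9156188964844), (49.355934143066406, 49.90510559082031), 0.7204763293266296) [ 0.5192 -0.2902  0.0422]
78 ((522.3092041015625, -296.8297119140625), (49.031105041503906, 48.078094482421875), 0.7130327224731445) [ 0.5228 -0.2945  0.05  ]
1895 ((525.9974365234375, -19.549560546875), (148.58477783203125, 215.71157836914062), 19.78901481628418) [ 0.5414 -0.0121  0.0208]
68 ((565.33935546875, -73.8145751953125), (30.131155014038086, 27.707914352416992), 89.71007537841797) [ 0.5649 -0.0737  0.0703]
```

```bash
cat >> h.py <<'E'
from scipy.ndimage import map_coordinates
def edge(c,p0,p1,n=25,half=4,trim=.12):
    """subpixel edge near 3D segment p0-p1; returns list of pixel pts"""
    g=cv2.cvtColor(c['image'],cv2.COLOR_RGB2GRAY).astype(float)
    a=np.array(proj(c,p0)); b=np.array(proj(c,p1)); d=(b-a)/np.linalg.norm(b-a); nn=np.array([-d[1],d[0]])
    o=np.arange(-half,half+.01,.1); out=[]
    for f in np.linspace(trim,1-trim,n):
        m=a+(b-a)*f; q=m+o[:,None]*nn
        v=map_coordinates(g,[q[:,1],q[:,0]],order=3); v=cv2.GaussianBlur(v[:,None],(1,9),0)[:,0]
        gr=np.abs(np.gradient(v)); i=gr.argmax(); out.append((*q[i],gr[i]))
    return np.array(out)
E
python3 - <<'E'
from h import *
t=pickle.load(open('top0.pkl','rb')); s=pickle.load(open('scene0.pkl','rb'))
im=t['image'][:,:,::-1]
a=cv2.resize(im[160:215,215:295],None,fx=10,fy=10,interpolation=cv2.INTER_CUBIC); cv2.imwrite('pics/fx.png',a)
a=cv2.resize(im[176:202,322:352],None,fx=20,fy=20,interpolation=cv2.INTER_CUBIC); cv2.imwrite('pics/bl.png',a)
hsv=cv2.cvtColor(t['image'],cv2.COLOR_RGB2HSV)
m=(hsv[...,0]>15)&(hsv[...,0]<35)&(hsv[...,1]>90); m[:, :262]=0; m[:,285:]=0; m[:165]=0; m[190:]=0
v,u=np.nonzero(m); print(len(u),u.mean(),v.mean(),u.min(),u.max(),v.min(),v.max()); print(pt(t,u.mean(),v.mean(),.072))
E
```

```text
42 272.1666666666667 177.33333333333334 269 276 173 181
[ 0.56031328 -0.07235751  0.072     ]
```

View pics/fx.png

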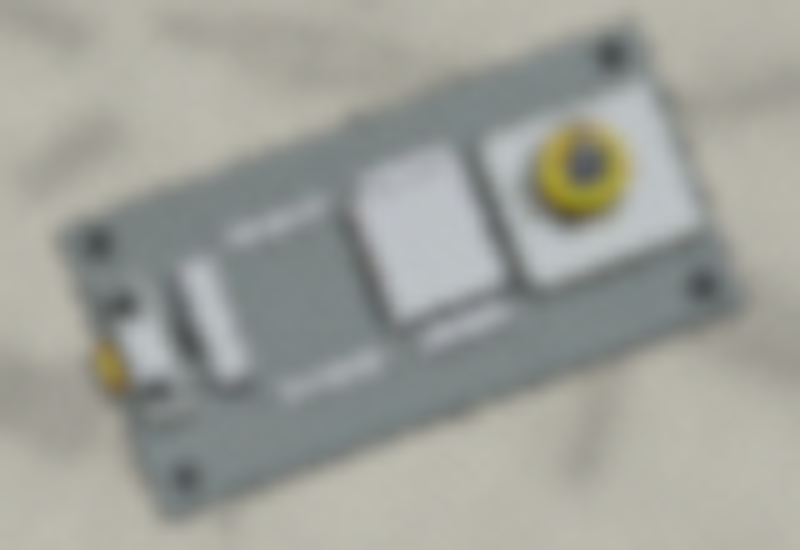

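View pics/bl.png

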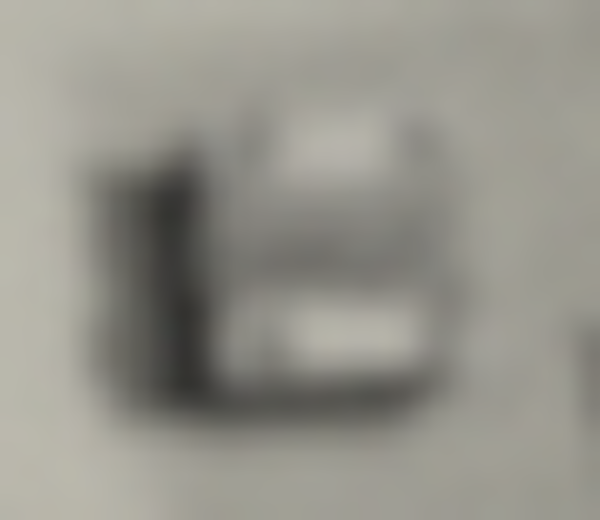

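Run:
```python
from h import *
t=pickle.load(open('top0.pkl','rb'))
f=lambda x,y,z,o=(215,160),k=10: pt(t,(x+.5)/k-.5+o[0],(y+.5)/k-.5+o[1],z)
C=[f(*c,.012) for c in [(640,20),(740,310),(165,520),(60,230)]]
for c in C: print(c.round(4))
print('mean',np.mean(C,0))
L=[]
for i in range(4):
    e=edge(t,C[i],C[(i+1)%4]); w=e[:,2]>np.median(e[:,2])*.5
    X=np.array([pt(t,u,v,.012)[:2] for u,v,_ in e[w]])
    # robust line
    l=cv2.fitLine((X*1000).astype(np.float32),cv2.DIST_HUBER,0,.01,.01).ravel(); L.append(l)
    r=(X*1000-l[2:])@np.array([-l[1],l[0]]); print(i,w.sum(),np.degrees(np.arctan2(l[1],l[0]))%180, l[2:],r.std())
def ix(a,b):
    A=np.array([[a[0],-b[0]],[a[1],-b[1]]]); s=np.linalg.solve(A,b[2:]-a[2:]); return a[2:]+s[0]*a[:2]
K=[ix(L[i],L[(i+1)%4]) for i in range(4)]; K=np.array(K); print(K, np.linalg.norm(K-np.roll(K,1,0),axis=1), K.mean(0))
for n,p,z in [('knob',(583,172),.072),('lipA',(278,222),.016),('lipB',(333,376),.016),('jawfaceTop',(360,200),.038),('jawfaceBot',(398,322),.038),('anvT',(210,258),.04),('anvB',(248,378),.04)]: print(n,f(*p,z).round(4))
```

```text
[ 0.6287 -0.0992  0.012 ]
[ 0.5253 -0.131   0.012 ]
[0.4556 0.0678 0.012 ]
[0.5571 0.1037 0.012 ]
mean [ 0.54167334 -0.01466492  0.012     ]
0 25 18.59434 [ 578.8481  -110.72229] 2.9294599924793276
1 25 109.469574 [484.6855   -21.128262] 0.3287337870060919
2 25 18.211672 [504.9711   87.93075] 4.082889638892065
3 25 109.995346 [593.74457    7.240341] 0.7392808611518032
[[ 523.001   -129.51077]
 [ 452.26157   70.58884]
 [ 558.0308   105.38788]
 [ 630.3623   -93.39151]] [113.274254 212.23552  111.346794 211.53035 ] [540.91394  -11.731392]
knob [ 0.5622 -0.0747  0.072 ]
lipA [0.558 0.028 0.016]
lipB [0.5039 0.0097 0.016 ]
jawfaceTop [ 0.5608 -0.0006  0.038 ]
jawfaceBot [ 0.5186 -0.0129  0.038 ]
anvT [0.5412 0.0504 0.04  ]
anvB [0.5    0.0379 0.04  ]
```

Run:
```python
from h import *
t=pickle.load(open('top0.pkl','rb'));s=pickle.load(open('scene0.pkl','rb'))
f=lambda x,y,z,o=(322,176),k=20: pt(t,(x+.5)/k-.5+o[0],(y+.5)/k-.5+o[1],z)
def ang(a,b): d=a-b; return np.degrees(np.arctan2(d[1],d[0]))
print(ang(f(195,150,.054),f(215,390,.054)),ang(f(430,130,.054),f(455,380,.054)),ang(f(335,145,.054),f(355,335,.054)))
print('ends',f(215,390,.054),f(455,380,.054),f(195,110,.054),f(430,100,.054))
# scene top-edges
P=cloud(s); 
im=s['image'][155:205,285:335,::-1]; cv2.imwrite('pics/bls.png',cv2.resize(im,None,fx=12,fy=12,interpolation=cv2.INTER_CUBIC))
# depth planes of two visible sides in scene cam
Q=P[165:192,298:319]
k=(Q[...,2]>.008)&(Q[...,2]<.044)
vv,uu=np.nonzero(k); X=Q[k]
for nm,sel in (('left',uu<11),('right',uu>=15)):
    x=X[sel]; 
    l=cv2.fitLine((x[:,:2]*1000).astype(np.float32),cv2.DIST_HUBER,0,.01,.01).ravel(); print(nm,sel.sum(),np.degrees(np.arctan2(l[1],l[0])),l[2:])
```

```text
1.858569450267205 2.494948305786775 2.9114754833753653
ends [ 0.50090668 -0.27176884  0.054     ] [ 0.50196985 -0.31174537  0.054     ] [ 0.54835363 -0.27078639  0.054     ] [ 0.5494443  -0.31017821  0.054     ]
left 77 -0.8804294 [ 529.4793 -277.3323]
right 66 -53.01457 [ 489.50693 -287.7917 ]
```

View pics/bls.png

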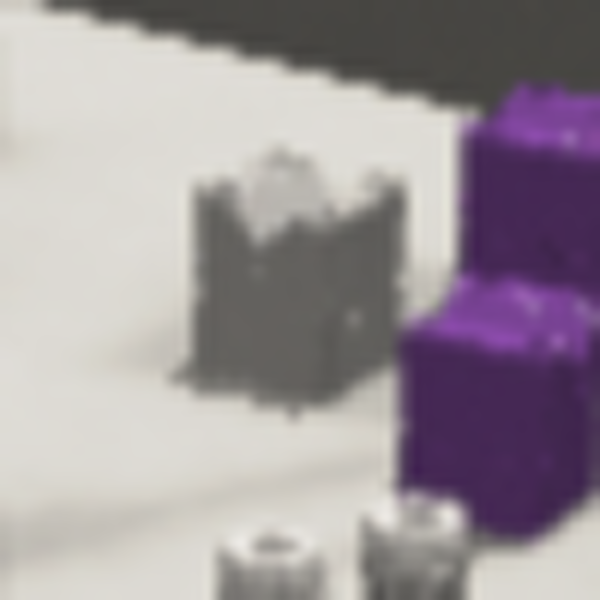

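```bash
cat > plan.py <<'E'
import sys, numpy as np
from scipy.spatial.transform import Rotation as R
from workcell import bot
def state():
    o=bot.get_obs(); Rm=R.from_quat(o['tool_rot']).as_matrix(); th=np.degrees(np.arctan2(Rm[1,0],Rm[0,0]))
    print('t %.2f'%o['clock'],'pos',o['eef_pos'].round(4),'ang %.2f'%th,'tilt',(Rm[:,2]).round(4),'F',o['ft_force'].round(2),'M',o['ft_torque'].round(3),'w %.4f'%o['grip_width'],'j',o['joint_pos'].round(3)); return o,Rm,th
def plan(tgt,ang,step=.045,n=8):
    o,Rm,th=state(); p=o['eef_pos'].copy(); tgt=np.array(tgt)
    rem=(th-ang+180)%360-180  # + = clockwise = +tool z
    if abs(ang)>180: rem=th-ang
    for i in range(n):
        d=tgt-p; L=np.linalg.norm(d); d=d*min(1,step/max(L,1e-9)); t=np.clip(rem,-8.5,8.5)
        print('[%.3f,%.3f,%.3f,%.1f]'%(*(Rm.T@d),t),end=',')
        p+=d; rem-=t; Rm=Rm@R.from_euler('z',t,degrees=True).as_matrix()
    print(); print('end',p.round(4),'remaining',np.linalg.norm(tgt-p).round(4),'turn',round(rem,2))
if __name__=='__main__':
    a=[float(x) for x in sys.argv[1:]]; plan(a[:3],a[3],*(a[4:5] or [.045]))
E
python3 plan.py .525 -.292 .2 2
```

```text
t 0.10 pos [0.1268 0.483  0.2036] ang 75.29 tilt [-5.0e-04 -1.8e-03 -1.0e+00] F [-0.04  1.26  1.4 ] M [-0.022 -0.004 -0.041] w 0.0857 j [ 1.314  0.241  0.004  1.335 -0.     1.571]
[-0.033,0.030,0.000,8.5],[-0.029,0.035,0.000,8.5],[-0.023,0.039,0.000,8.5],[-0.017,0.042,0.000,8.5],[-0.011,0.044,0.000,8.5],[-0.004,0.045,0.000,8.5],[0.002,0.045,0.000,8.5],[0.009,0.044,0.000,8.5],
end [0.2914 0.1628 0.2021] remaining 0.5113 turn 5.29
```

Request:
send_rows(
  increments=[
    [[-0.033,0.03,0,8.5],[-0.029,0.035,0,8.5],[-0.023,0.039,0,8.5],[-0.017,0.042,0,8.5],[-0.011,0.044,0,8.5],[-0.004,0.045,0,8.5],[0.002,0.045,0,8.5],[0.009,0.044,0,8.5]],
  ],
  hand=-1,
)

```text
clock: 0.9
eef_pos: [0.2911, 0.1529, 0.2002]
tool_rot: [0.998, 0.056, -0.001, 0.003]
ft_force: [1.1, 0.0, -1.1]
grip_width: 0.0856
```

```bash
python3 plan.py .525 -.292 .2 2
```

```text
t 0.90 pos [0.2911 0.1529 0.2002] ang 6.46 tilt [-0.002  -0.0058 -1.    ] F [ 1.06  0.03 -1.13] M [ 0.046 -0.09  -0.015] w 0.0856 j [ 0.488 -0.097 -0.375  1.297 -0.004  1.946]
[0.016,0.042,0.000,4.5],[0.020,0.041,0.000,0.0],[0.020,0.041,0.000,0.0],[0.020,0.041,0.000,0.0],[0.020,0.041,0.000,0.0],[0.020,0.041,0.000,0.0],[0.020,0.041,0.000,0.0],[0.020,0.041,0.000,0.0],
end [ 0.4586 -0.1658  0.2   ] remaining 0.1426 turn 0.0
```

Request:
send_rows(
  increments=[
    [[0.016,0.042,0,4.5],[0.02,0.041,0,0],[0.02,0.041,0,0],[0.02,0.041,0,0],[0.02,0.041,0,0],[0.02,0.041,0,0],[0.02,0.041,0,0],[0.02,0.041,0,0]],
  ],
)

```text
clock: 1.7
eef_pos: [0.4612, -0.1855, 0.2002]
tool_rot: [1.0, 0.013, -0.001, 0.002]
ft_force: [1.6, -0.4, -0.1]
grip_width: 0.0852
```

```bash
python3 plan.py .525 -.292 .12 2 .035
python3 - <<'E'
from workcell import viewer
import pickle
from h import *
for n in ("scene","top"):
    c=viewer.camera(n); pickle.dump(c,open(n+'1.pkl','wb'))
s=pickle.load(open('scene1.pkl','rb'))
cv2.imwrite('pics/s1.png',cv2.resize(s['image'][130:290,180:380,::-1],None,fx=4,fy=3.7,interpolation=cv2.INTER_CUBIC))
E
```

```text
t 1.70 pos [ 0.4612 -0.1855  0.2002] ang 1.45 tilt [-0.002  -0.0033 -1.    ] F [ 1.55 -0.4  -0.14] M [ 0.032 -0.062  0.073] w 0.0852 j [-0.38   0.237 -0.01   1.324 -0.004  1.166]
[0.014,0.026,0.019,-0.5],[0.014,0.026,0.019,0.0],[0.014,0.026,0.019,0.0],[0.014,0.026,0.019,0.0],[0.003,0.006,0.004,0.0],[0.000,0.000,0.000,0.0],[0.000,0.000,0.000,0.0],[0.000,0.000,0.000,0.0],
end [ 0.525 -0.292  0.12 ] remaining 0.0 turn 0.0
```

View pics/s1.png

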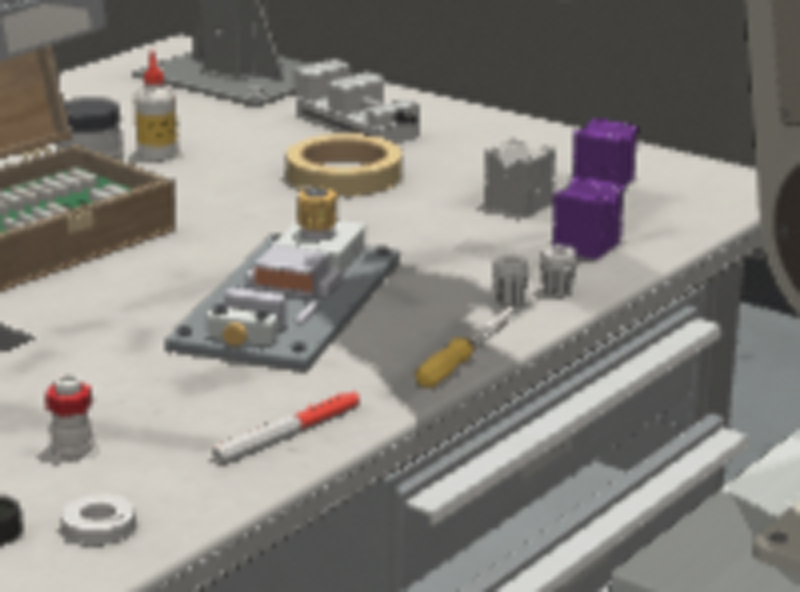

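Run:
```python
from h import *
s=pickle.load(open('scene1.pkl','rb'));t=pickle.load(open('top1.pkl','rb'))
print(proj(s,(.461,-.1855,.2)),proj(s,(.56,-.0735,.072)),proj(t,(.461,-.1855,.2)))
cv2.imwrite('pics/s1f.png',s['image'][:,:,::-1])
# knob in scene
hsv=cv2.cvtColor(s['image'],cv2.COLOR_RGB2HSV)
m=(hsv[...,0]>12)&(hsv[...,0]<32)&(hsv[...,1]>110); m[:175]=0;m[196:]=0;m[:,:250]=0;m[:,270:]=0
v,u=np.nonzero(m);print(len(u),u.mean(),v.mean(),u.min(),u.max(),v.min(),v.max())
P=cloud(s)
print('pix->',pt(s,u.mean(),v.mean(),.058), (u.min()+u.max())/2)
```

```text
(np.float64(307.26750675139004), np.float64(139.1708868784402)) (np.float64(258.39064659207816), np.float64(182.2457955502768)) (np.float64(314.0163026479415), np.float64(201.2418457974763))
74 258.81081081081084 186.3783783783784 255 263 181 191
pix-> [ 0.55953646 -0.07470174  0.058     ] 259.0
```

View pics/s1f.png

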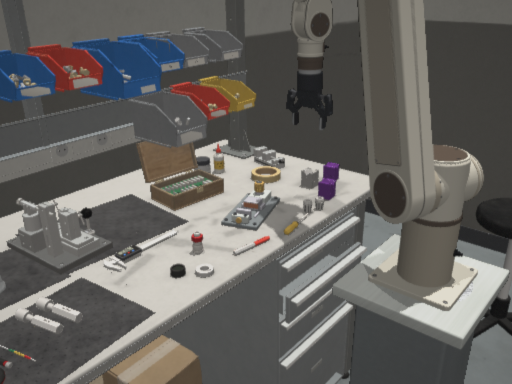

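Request:
send_rows(
  increments=[
    [[0.014,0.026,0.019,-0.5],[0.014,0.026,0.019,0],[0.014,0.026,0.019,0],[0.014,0.025,0.018,0],[0.002,0.003,0.003,0],[0,0,0,0],[0,0,0,0],[0,0,0,0]],
  ],
)

```text
clock: 2.6
eef_pos: [0.522, -0.2912, 0.1164]
tool_rot: [1.0, 0.015, -0.004, -0.001]
ft_force: [0.6, -0.0, -0.0]
grip_width: 0.0853
```

```bash
python3 plan.py .525 -.292 .03 2 .02
python3 - <<'E'
from workcell import viewer
from h import *
for n,(r0,r1,c0,c1) in {"scene":(120,220,260,380),"top":(150,250,290,400)}.items():
    c=viewer.camera(n); pickle.dump(c,open(n+'2.pkl','wb'))
    cv2.imwrite(f'pics/{n}2.png',cv2.resize(c['image'][r0:r1,c0:c1,::-1],None,fx=5,fy=5,interpolation=cv2.INTER_CUBIC))
E
```

```text
t 2.60 pos [ 0.522  -0.2912  0.1164] ang 1.75 tilt [-0.0086  0.0018 -1.    ] F [ 0.6  -0.01 -0.05] M [ 0.047 -0.04  -0.072] w 0.0853 j [-0.507  0.488  0.134  1.225 -0.003  1.033]
[0.001,0.000,0.020,-0.3],[0.001,0.000,0.020,0.0],[0.001,0.000,0.020,0.0],[0.001,0.000,0.020,0.0],[0.000,0.000,0.006,0.0],[0.000,0.000,0.000,0.0],[0.000,0.000,0.000,0.0],[0.000,0.000,0.000,0.0],
end [ 0.525 -0.292  0.03 ] remaining 0.0 turn 0.0
```

View pics/scene2.png

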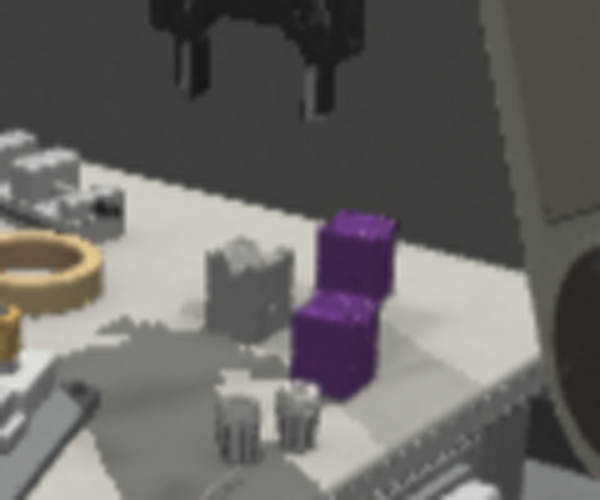

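View pics/top2.png

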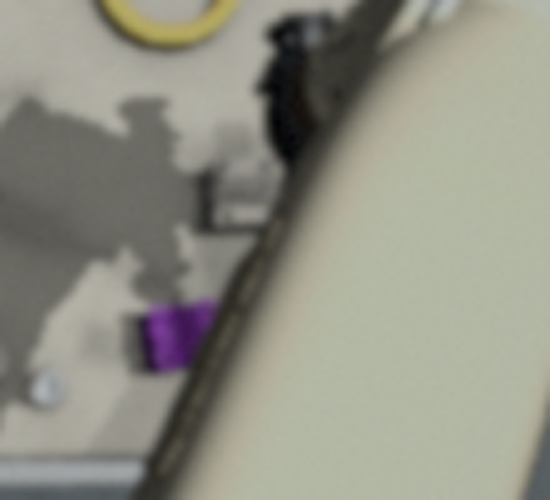

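Run:
```python
from h import *
s=pickle.load(open('scene2.pkl','rb'));t=pickle.load(open('top2.pkl','rb'))
for z in (.107,.117,.13,.16): print(z,[tuple(np.round(proj(c,(.522+d,-.291,z)),1)) for c in (s,t) for d in(-.045,.045)])
P=cloud(s)
for u,v in [(296,136),(321,141)]: print(P[v-2:v+3,u,:].round(3))
```

```text
0.107 [(np.float64(321.0), np.float64(158.0)), (np.float64(298.2), np.float64(152.4)), (np.float64(342.3), np.float64(199.8)), (np.float64(340.8), np.float64(172.0))]
0.117 [(np.float64(321.1), np.float64(155.1)), (np.float64(298.3), np.float64(149.6)), (np.float64(343.1), np.float64(199.3)), (np.float64(341.5), np.float64(171.3))]
0.13 [(np.float64(321.3), np.float64(151.2)), (np.float64(298.4), np.float64(145.9)), (np.float64(344.1), np.float64(198.7)), (np.float64(342.5), np.float64(170.4))]
0.16 [(np.float64(321.6), np.float64(142.3)), (np.float64(298.6), np.float64(137.2)), (np.float64(346.5), np.float64(197.3)), (np.float64(344.9), np.float64(168.2))]
[[ 0.567 -0.276  0.175]
 [ 0.572 -0.283  0.169]
 [ 0.569 -0.279  0.167]
 [ 0.574 -0.286  0.161]
 [ 0.569 -0.28   0.159]]
[[ 0.475 -0.283  0.173]
 [ 0.477 -0.286  0.169]
 [ 0.478 -0.289  0.165]
 [ 0.475 -0.284  0.163]
 [ 0.478 -0.289  0.158]]
```

Run:
```python
from h import *
for f,c0,r in (('scene0.pkl',(.127,.483),.1),('scene1.pkl',(.461,-.1855),.1),('scene2.pkl',(.522,-.291),.1)):
    P=cloud(pickle.load(open(f,'rb'))); k=(abs(P[...,0]-c0[0])<.08)&(abs(P[...,1]-c0[1])<.05)&(P[...,2]>.1)&(P[...,2]<.3)
    z=np.sort(P[k][:,2]); print(f,k.sum(),z[:12].round(3)); q=P[k]; q=q[q[:,2]<z[0]+.03]
    for sgn in (q[:,0]<c0[0],q[:,0]>=c0[0]): print(q[sgn].mean(0).round(3) if sgn.any() else None,sgn.sum())
```

```text
scene0.pkl 590 [0.241 0.243 0.243 0.243 0.243 0.243 0.243 0.243 0.243 0.244 0.244 0.244]
[0.113 0.446 0.258] 182
[0.132 0.53  0.257] 95
scene1.pkl 372 [0.239 0.24  0.24  0.24  0.24  0.241 0.241 0.241 0.242 0.242 0.242 0.242]
[ 0.41  -0.183  0.255] 65
[ 0.506 -0.184  0.254] 61
scene2.pkl 1110 [0.155 0.156 0.156 0.156 0.156 0.157 0.158 0.158 0.158 0.158 0.159 0.159]
[ 0.471 -0.289  0.171] 51
[ 0.567 -0.289  0.17 ] 56
```

Request:
send_rows(
  increments=[
    [[0,0,0,0],[0,0,0,0],[0,0,0,0],[0,0,0,0],[0,0,0,0],[0,0,0,0],[0,0,0,0],[0,0,0,0]],
  ],
  hand=0.1,
)

```text
clock: 3.5
eef_pos: [0.5229, -0.2907, 0.1195]
tool_rot: [1.0, 0.016, -0.002, 0.0]
ft_force: [-1.0, -0.3, -0.4]
grip_width: 0.0385
```

Run:
```python
from workcell import viewer
from plan import state
from h import *
o,_,_=state(); c0=o['eef_pos']
c=viewer.camera('scene'); pickle.dump(c,open('scene3.pkl','wb'))
P=cloud(c); k=(abs(P[...,0]-c0[0])<.08)&(abs(P[...,1]-c0[1])<.05)&(P[...,2]>.07)&(P[...,2]<.3)
z=np.sort(P[k][:,2]); print(k.sum(),z[:12].round(3)); q=P[k]; q=q[q[:,2]<z[0]+.03]
for sgn in (q[:,0]<c0[0],q[:,0]>=c0[0]): print(q[sgn].mean(0).round(3) if sgn.any() else None,sgn.sum())
cv2.imwrite('pics/s3.png',cv2.resize(c['image'][80:220,250:380,::-1],None,fx=4,fy=4,interpolation=cv2.INTER_CUBIC))
```

```text
t 3.50 pos [ 0.5229 -0.2907  0.1195] ang 1.83 tilt [-4.3e-03 -6.0e-04 -1.0e+00] F [-1.04 -0.25 -0.38] M [-0.032  0.016  0.014] w 0.0385 j [-0.506  0.483  0.134  1.225 -0.003  1.033]
1077 [0.147 0.147 0.147 0.148 0.149 0.149 0.149 0.149 0.15  0.15  0.15  0.15 ]
[ 0.495 -0.288  0.164] 53
[ 0.545 -0.288  0.162] 52
```

View pics/s3.png

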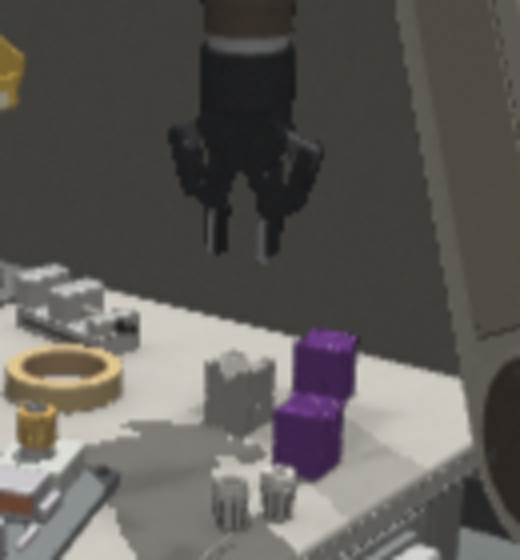

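Request:
send_rows(
  increments=[
    [[0.001,0.001,0,0],[0,0,0.015,0],[0,0.001,0.018,0],[0,0,0.018,0],[0,0,0.018,0],[0,0,0.01,0],[0,0,0.003,0],[0,0,0,0]],
  ],
  hand=-1,
)

```text
clock: 4.35
eef_pos: [0.5256, -0.2942, 0.036]
tool_rot: [1.0, 0.016, -0.0, 0.001]
ft_force: [-0.0, -0.2, 0.1]
grip_width: 0.0855
```

Run:
```python
from workcell import viewer
from plan import state
from h import *
o,_,_=state(); c0=o['eef_pos']
c=viewer.camera('scene'); pickle.dump(c,open('scene4.pkl','wb'))
P=cloud(c); k=(abs(P[...,0]-c0[0])<.08)&(abs(P[...,1]-c0[1])<.05)&(P[...,2]>.059)&(P[...,2]<.3)
z=np.sort(P[k][:,2]); print(k.sum(),z[:12].round(3))
cv2.imwrite('pics/s4.png',cv2.resize(c['image'][80:220,250:380,::-1],None,fx=4,fy=4,interpolation=cv2.INTER_CUBIC))
```

```text
t 4.35 pos [ 0.5256 -0.2942  0.036 ] ang 1.81 tilt [-0.001  -0.0025 -1.    ] F [-0.03 -0.16  0.05] M [-0.028  0.032  0.02 ] w 0.0855 j [-0.509  0.557  0.025  1.038 -0.003  1.03 ]
1631 [0.074 0.075 0.075 0.077 0.077 0.077 0.077 0.077 0.078 0.078 0.079 0.08 ]
```

View pics/s4.png

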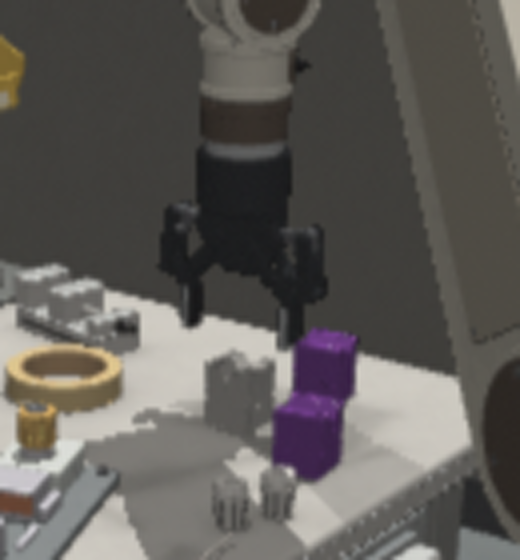

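Request:
send_rows(
  increments=[
    [[0,0,0.01,0],[0,0,0.01,0],[0,0,0.01,0],[0,0,0.01,0],[0,0,0.005,0],[0,0,0,0],[0,0,0,0],[0,0,0,0]],
  ],
)

```text
clock: 5.2
eef_pos: [0.5272, -0.2952, -0.0108]
tool_rot: [1.0, 0.016, 0.001, 0.002]
ft_force: [-0.3, 0.1, -0.1]
grip_width: 0.0852
```

Request:
send_rows(
  increments=[
    [[0,0,0,0],[0,0,0,0],[0,0,0,0],[0,0,0,0],[0,0,0,0],[0,0,0,0],[0,0,0,0],[0,0,0,0]],
  ],
  hand=1,
)

```text
clock: 6.0
eef_pos: [0.5272, -0.2957, -0.0095]
tool_rot: [1.0, 0.016, 0.001, 0.003]
ft_force: [0.4, -0.3, 0.3]
grip_width: 0.0432
```

Run:
```python
from workcell import viewer
from plan import state
from h import *
o,_,_=state()
c=viewer.camera('scene'); pickle.dump(c,open('scene5.pkl','wb'))
cv2.imwrite('pics/s5.png',cv2.resize(c['image'][100:220,260:380,::-1],None,fx=4.5,fy=4.5,interpolation=cv2.INTER_CUBIC))
```

```text
t 6.00 pos [ 0.5272 -0.2957 -0.0095] ang 1.80 tilt [ 0.0027 -0.0058 -1.    ] F [ 0.42 -0.32  0.25] M [ 0.01   0.205 -0.061] w 0.0432 j [-0.509  0.606 -0.023  0.937 -0.004  1.03 ]
```

View pics/s5.png

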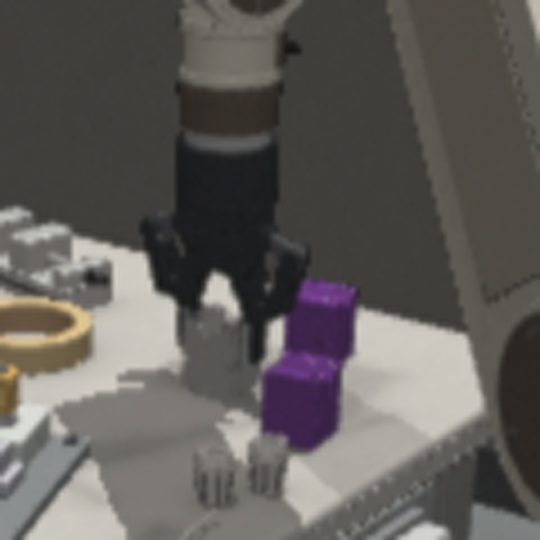

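Request:
send_rows(
  increments=[
    [[0,0,-0.005,0],[0,0,-0.01,0],[0,0,-0.015,0],[0,0,-0.02,0],[0,0,-0.02,0],[0,0,-0.02,0],[0,0,-0.01,0],[0,0,0,0]],
  ],
)

```text
clock: 6.85
eef_pos: [0.5228, -0.2922, 0.091]
tool_rot: [1.0, 0.016, -0.004, -0.001]
ft_force: [0.2, -0.1, -4.4]
grip_width: 0.043
```

```bash
python3 - <<'E'
from workcell import viewer
from plan import state
from h import *
o,_,_=state()
c=viewer.camera('scene'); pickle.dump(c,open('scene6.pkl','wb'))
cv2.imwrite('pics/s6.png',cv2.resize(c['image'][80:220,250:380,::-1],None,fx=4,fy=4,interpolation=cv2.INTER_CUBIC))
o,_,_=state()
E
python3 plan.py .5296 .0185 .09 19.6
```

```text
t 6.85 pos [ 0.5228 -0.2922  0.091 ] ang 1.82 tilt [-0.0081  0.0015 -1.    ] F [ 0.18 -0.12 -4.36] M [-0.067 -0.017  0.017] w 0.0430 j [-0.508  0.509  0.098  1.168 -0.003  1.031]
t 6.90 pos [ 0.5224 -0.2921  0.0902] ang 1.82 tilt [-0.009  0.002 -1.   ] F [-0.09 -0.84 -4.88] M [ 0.065 -0.047 -0.068] w 0.0431 j [-0.508  0.509  0.097  1.168 -0.003  1.031]
t 6.90 pos [ 0.5224 -0.2921  0.0902] ang 1.82 tilt [-0.009  0.002 -1.   ] F [-0.09 -0.84 -4.88] M [ 0.065 -0.047 -0.068] w 0.0431 j [-0.508  0.509  0.097  1.168 -0.003  1.031]
[0.002,-0.045,0.000,-8.5],[0.009,-0.044,0.000,-8.5],[0.015,-0.042,0.000,-0.8],[0.016,-0.042,0.000,0.0],[0.016,-0.042,0.000,0.0],[0.016,-0.042,0.000,0.0],[0.015,-0.038,0.000,0.0],[0.000,-0.000,0.000,0.0],
end [0.5296 0.0185 0.09  ] remaining 0.0 turn 0.0
```

View pics/s6.png

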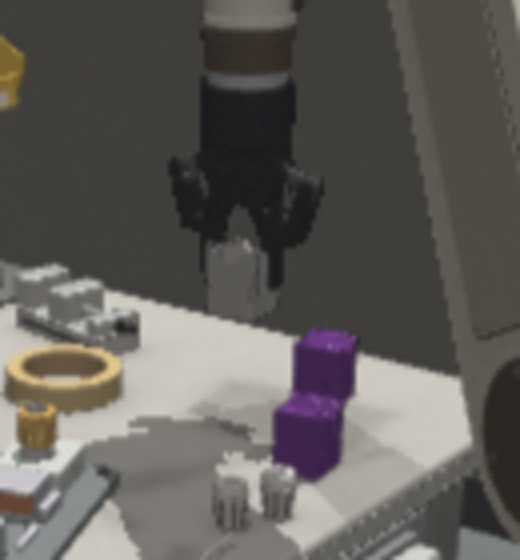

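Request:
send_rows(
  increments=[
    [[0.002,-0.03,0,-8.5],[0.007,-0.04,0,-8.5],[0.014,-0.042,0,-0.8],[0.016,-0.042,0,0],[0.016,-0.042,0,0],[0.016,-0.042,0,0],[0.01,-0.025,0,0],[0.003,-0.01,0,0]],
  ],
)

```text
clock: 7.7
eef_pos: [0.5178, 0.0029, 0.0802]
tool_rot: [0.985, 0.173, -0.011, -0.004]
ft_force: [0.0, -0.3, -4.6]
grip_width: 0.0433
```

```bash
python3 plan.py .5296 .0185 .09 19.6
```

```text
t 7.70 pos [0.5178 0.0029 0.0802] ang 19.97 tilt [-0.0232  0.0041 -0.9997] F [ 0.01 -0.32 -4.61] M [-0.054 -0.102 -0.021] w 0.0433 j [ 0.003  0.382 -0.136  1.077  0.004  1.225]
[0.016,-0.011,-0.010,0.4],[0.000,0.000,0.000,0.0],[0.000,0.000,0.000,0.0],[0.000,0.000,0.000,0.0],[0.000,0.000,0.000,0.0],[0.000,0.000,0.000,0.0],[0.000,0.000,0.000,0.0],[0.000,0.000,0.000,0.0],
end [0.5296 0.0185 0.09  ] remaining 0.0 turn 0.0
```

Request:
send_rows(
  increments=[
    [[0.008,-0.006,0,0.3],[0.007,-0.005,0,0],[0.001,0,0.008,0],[0,0,0.01,0],[0,0,0.01,0],[0,0,0.002,0],[0,0,0,0],[0,0,0,0]],
  ],
)

```text
clock: 8.5
eef_pos: [0.527, 0.0156, 0.0435]
tool_rot: [0.986, 0.168, -0.015, -0.003]
ft_force: [0.8, -0.0, -4.7]
grip_width: 0.0433
```

Run:
```python
from workcell import viewer
from plan import state
from h import *
o,_,_=state()
for n,(r0,r1,c0,c1) in {"scene":(110,240,200,320),"top":(130,230,200,310)}.items():
    c=viewer.camera(n); pickle.dump(c,open(n+'7.pkl','wb'))
    cv2.imwrite(f'pics/{n}7.png',cv2.resize(c['image'][r0:r1,c0:c1,::-1],None,fx=4.5,fy=4.5,interpolation=cv2.INTER_CUBIC))
o,_,_=state()
```

```text
t 8.50 pos [0.527  0.0156 0.0435] ang 19.35 tilt [-0.0299  0.0015 -0.9996] F [ 0.84 -0.03 -4.73] M [-0.028 -0.031 -0.026] w 0.0433 j [ 0.028  0.441 -0.15   1.009  0.002  1.261]
t 8.60 pos [0.5274 0.0158 0.0439] ang 19.37 tilt [-0.029   0.0016 -0.9996] F [ 1.08  0.26 -4.65] M [-0.044 -0.075  0.031] w 0.0432 j [ 0.028  0.441 -0.15   1.009  0.002  1.261]
```

View pics/scene7.png

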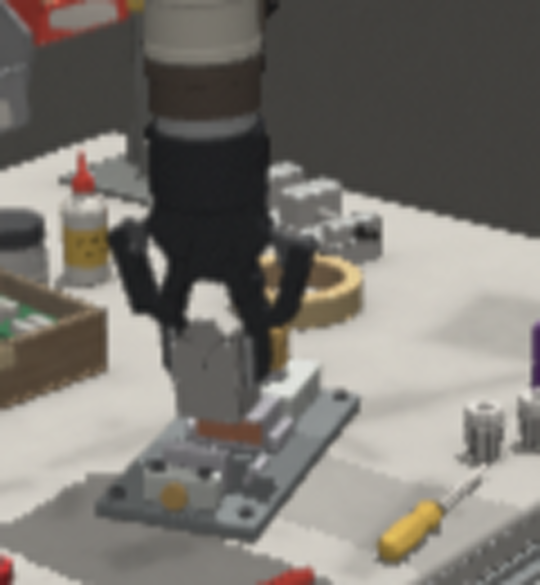

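View pics/top7.png

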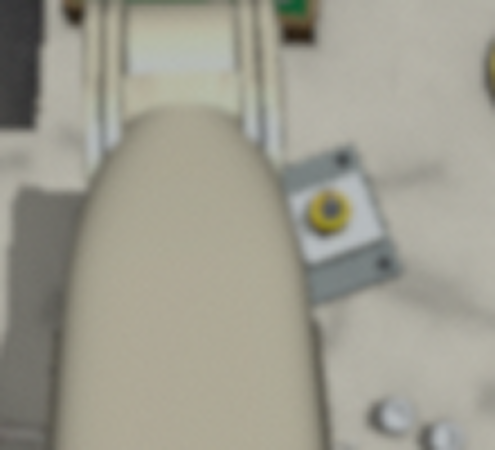

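```bash
cat >> h.py <<'E'
O=np.array([.541,-.0135]); A=np.radians(19.6); FX=np.array([np.cos(A),np.sin(A)]); FY=np.array([-np.sin(A),np.cos(A)])
def fx(P): return np.stack([(P[...,:2]-O)@FX,(P[...,:2]-O)@FY,P[...,2]],-1)
E
python3 - <<'E'
from h import *
for f in ('scene1.pkl','scene7.pkl'):
    c=pickle.load(open(f,'rb')); F=fx(cloud(c))
    x,y,z=[F[...,i] for i in range(3)]
    if f=='scene7.pkl':
        k=(abs(x)<.02)&(z>.06)&(z<.095)&(y>.02)&(y<.08)&(x>-.012)&(x<.014); print('block +y face y', np.median(y[k]),y[k].std(),k.sum(), 'zmin')
        kk=(abs(x)<.05)&(z>.06)&(z<.09)&(abs(y-np.median(y[k]))<.006); print('x range',np.percentile(x[kk],[2,50,98]))
        g=cv2.cvtColor(c['image'],cv2.COLOR_RGB2GRAY)
    hsv=cv2.cvtColor(c['image'],cv2.COLOR_RGB2HSV)
    o=(hsv[...,0]<18)&(hsv[...,1]>90)&(abs(x)<.03)&(abs(y-.01)<.03)&(z>.01)&(z<.045); print('jaw face',np.median(y[o]),y[o].std(),np.percentile(x[o],[2,98]),o.sum()) if o.any() else 0
    a=(abs(x)<.022)&(z>.034)&(z<.046)&(y>.05)&(y<.08); print('anvil top y',np.percentile(y[a],[2,50,98]),np.percentile(x[a],[2,98]),a.sum())
    j=(abs(x)<.03)&(z>.034)&(z<.042)&(y>-.05)&(y<.02); print('jaw top',np.percentile(y[j],[2,98]),np.percentile(x[j],[2,50,98]))
    b=(z>.008)&(z<.016)&(abs(x)<.08)&(abs(y)<.13); q=F[b][:,:2]*1000; print(cv2.minAreaRect(q.astype(np.float32)))
E
```

```text
jaw face 0.005052080956727168 0.00271567306859646 [-0.02233674  0.01969441] 50
anvil top y [0.05741159 0.06673824 0.0731499 ] [-0.01878568  0.01755648] 45
jaw top [-0.04873394  0.01039756] [-0.02488597 -0.00223581  0.0213103 ]
((-1.8282966613769531, -2.4500350952148438), (111.28386688232422, 219.6113739013672), 0.7457796335220337)
block +y face y 0.05000604022804704 0.004113561340472238 97 zmin
x range [-0.02818021 -0.00579435  0.01665615]
jaw face 0.006082763941865689 0.002548124861828293 [-0.02258499  0.01786112] 45
anvil top y [0.05804906 0.06638527 0.07238779] [-0.01928076  0.01892118] 42
jaw top [-0.04407023  0.00855848] [-0.0245767  -0.01928413 -0.00872753]
((-1.9170799255371094, -1.8010177612304688), (220.0177001953125, 111.6112060546875), 89.6830062866211)
```

Request:
send_rows(
  increments=[
    [[0.002,-0.001,0.004,0],[0.002,-0.001,0.004,0],[0,-0.001,0.005,0],[0,0,0.005,0],[0,0,0.005,0],[0,0,0.004,0],[0,0,0,0],[0,0,0,0]],
  ],
)

```text
clock: 9.4
eef_pos: [0.5303, 0.0208, 0.0151]
tool_rot: [0.986, 0.168, -0.013, -0.003]
ft_force: [-0.1, 0.5, -4.8]
grip_width: 0.0435
```

```bash
cat > look.py <<'E'
import sys
from workcell import viewer
from plan import state
from h import *
def look(n):
    o,_,_=state(); print('tcp fix',fx(o['eef_pos']).round(4))
    c=viewer.camera('scene'); pickle.dump(c,open(f'scene{n}.pkl','wb'))
    cv2.imwrite(f'pics/scene{n}.png',cv2.resize(c['image'][130:230,210:310,::-1],None,fx=5.5,fy=5.5,interpolation=cv2.INTER_CUBIC))
    F=fx(cloud(c)); x,y,z=[F[...,i] for i in range(3)]; zb=o['eef_pos'][2]+.0095
    k=(z>max(zb+.008,.045))&(z<zb+.042)&(y>.02)&(y<.08)&(x>-.015)&(x<.012); ym=np.median(y[k])
    kk=(abs(x)<.05)&(z>max(zb+.008,.045))&(z<zb+.042)&(abs(y-ym)<.006); print('block +y face y',ym.round(4),k.sum(),'x range',np.percentile(x[kk],[2,50,98]).round(4),'(fixture in scene: x -.0019, jaw .0055, anvil .0577)')
if __name__=='__main__': look(sys.argv[1])
E
python3 look.py 8
```

```text
t 9.40 pos [0.5303 0.0208 0.0151] ang 19.41 tilt [-0.0273  0.0017 -0.9996] F [-0.13  0.55 -4.76] M [ 0.037 -0.116  0.008] w 0.0435 j [ 0.037  0.478 -0.176  0.943  0.003  1.27 ]
tcp fix [0.0014 0.0359 0.0151]
block +y face y 0.0531 58 x range [-0.0213 -0.0005  0.0221] (fixture in scene: x -.0019, jaw .0055, anvil .0577)
```

View pics/scene8.png

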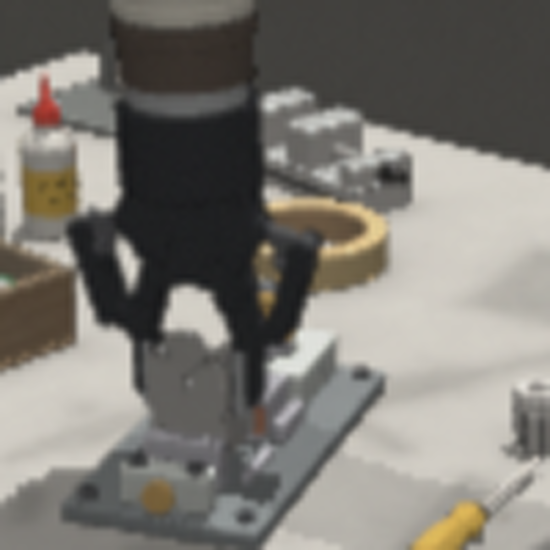

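Request:
send_rows(
  increments=[
    [[0,0,0.003,0],[0,0,0.003,0],[0,0,0.003,0],[0,0,0.001,0],[0,0,0,0],[0,0,0,0],[0,0,0,0],[0,0,0,0]],
  ],
)

```text
clock: 10.25
eef_pos: [0.5306, 0.0207, 0.0049]
tool_rot: [0.986, 0.168, -0.013, -0.003]
ft_force: [0.0, -0.3, -4.5]
grip_width: 0.0435
```

```bash
python3 look.py 9
```

```text
t 10.25 pos [0.5306 0.0207 0.0049] ang 19.40 tilt [-0.0258  0.0017 -0.9997] F [ 0.04 -0.33 -4.48] M [ 0.041 -0.014  0.047] w 0.0435 j [ 0.037  0.49  -0.188  0.918  0.003  1.27 ]
tcp fix [0.0017 0.0357 0.0049]
block +y face y 0.0523 30 x range [-0.0258  0.      0.0217] (fixture in scene: x -.0019, jaw .0055, anvil .0577)
```

Request:
send_rows(
  increments=[
    [[0,0,0.001,0],[0,0,0.001,0],[0,0,0.0005,0],[0,0,0,0],[0,0,0,0],[0,0,0,0],[0,0,0,0],[0,0,0,0]],
  ],
)

```text
clock: 11.1
eef_pos: [0.531, 0.0207, 0.0032]
tool_rot: [0.986, 0.168, -0.012, -0.003]
ft_force: [-1.5, 0.8, -2.9]
grip_width: 0.0432
```

```bash
python3 plan.py .53 .02 0 19.4|head -1
```

```text
t 11.10 pos [0.531  0.0207 0.0032] ang 19.39 tilt [-0.0245  0.0018 -0.9997] F [-1.46  0.84 -2.91] M [-0.016  0.041  0.01 ] w 0.0432 j [ 0.037  0.492 -0.19   0.913  0.003  1.27 ]
```

Request:
send_rows(
  increments=[
    [[0,0,0.001,0],[0,0,0.0005,0],[0,0,0,0],[0,0,0,0],[0,0,0,0],[0,0,0,0],[0,0,0,0],[0,0,0,0]],
  ],
)

```text
clock: 11.9
eef_pos: [0.531, 0.0207, 0.0031]
tool_rot: [0.986, 0.168, -0.012, -0.003]
ft_force: [-1.8, 0.1, -1.5]
grip_width: 0.0433
```

Request:
send_rows(
  increments=[
    [[0,0,0,0],[0,0,0,0],[0,0,0,0],[0,0,0,0],[0,0,0,0],[0,0,0,0],[0,0,0,0],[0,0,0,0]],
  ],
  hand=-0.6,
)

```text
clock: 12.7
eef_pos: [0.5345, 0.0209, 0.0046]
tool_rot: [0.986, 0.168, -0.008, -0.002]
ft_force: [-0.2, 0.4, 0.2]
grip_width: 0.0683
```

```bash
python3 look.py 10
```

```text
t 12.70 pos [0.5345 0.0209 0.0046] ang 19.39 tilt [-0.0172  0.0021 -0.9999] F [-0.23  0.43  0.16] M [ 0.    -0.043 -0.007] w 0.0683 j [ 0.037  0.491 -0.188  0.909  0.003  1.27 ]
tcp fix [0.0054 0.0346 0.0046]
block +y face y 0.0533 36 x range [-0.0202 -0.0009  0.0221] (fixture in scene: x -.0019, jaw .0055, anvil .0577)
```

View pics/scene10.png

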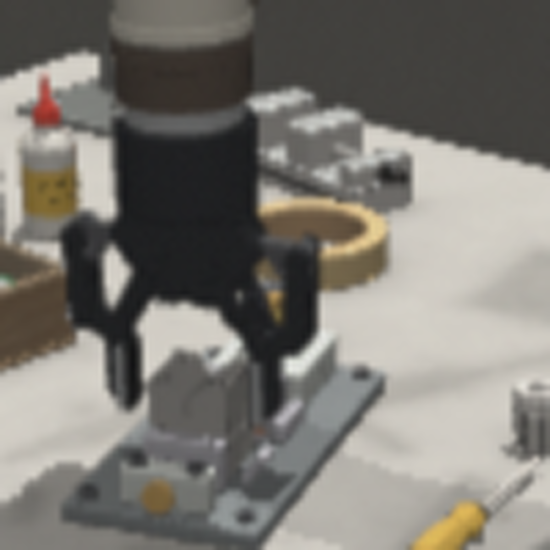

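Request:
send_rows(
  increments=[
    [[-0.002,0,-0.01,0],[0,0,-0.015,0],[0,0,-0.02,0],[0,0,-0.025,0],[0,0,-0.025,0],[0,0,-0.02,0],[0,0,-0.005,0],[0,0,0,0]],
  ],
)

```text
clock: 13.55
eef_pos: [0.5331, 0.0196, 0.1325]
tool_rot: [0.986, 0.168, -0.009, -0.002]
ft_force: [-0.4, -0.2, -0.7]
grip_width: 0.0685
```

```bash
python3 look.py 11; python3 plan.py .5605 -.0743 .11 99.5 .012
```

```text
t 13.55 pos [0.5331 0.0196 0.1325] ang 19.38 tilt [-0.0179  0.0019 -0.9998] F [-0.45 -0.2  -0.71] M [-0.027 -0.018  0.029] w 0.0685 j [ 0.035  0.362 -0.018  1.208  0.003  1.268]
tcp fix [0.0036 0.0338 0.1325]
t 13.60 pos [0.5329 0.0196 0.1321] ang 19.38 tilt [-0.0183  0.0019 -0.9998] F [ 0.24 -0.21  0.02] M [ 0.001 -0.075 -0.031] w 0.0681 j [ 0.035  0.362 -0.019  1.208  0.003  1.268]
[-0.001,0.012,0.003,-8.5],[-0.002,0.011,0.003,-8.5],[-0.004,0.011,0.003,-8.5],[-0.006,0.010,0.003,-8.5],[-0.007,0.009,0.003,-8.5],[-0.008,0.008,0.003,-8.5],[-0.009,0.007,0.003,-8.5],[-0.010,0.005,0.003,-8.5],
end [ 0.5593 -0.0703  0.1109] remaining 0.0043 turn -12.12
  return _methods._mean(a, axis=axis, dtype=dtype,
  ret = ret.dtype.type(ret / rcount)
Traceback (most recent call last):
  File "look.py", line 12, in <module>
    if __name__=='__main__': look(sys.argv[1])
                             ~~~~^^^^^^^^^^^^^
  File "look.py", line 11, in look
    kk=(abs(x)<.05)&(z>max(zb+.008,.045))&(z<zb+.042)&(abs(y-ym)<.006); print('block +y face y',ym.round(4),k.sum(),'x range',np.percentile(x[kk],[2,50,98]).round(4),'(fixture in scene: x -.0019, jaw .0055, anvil .0577)')
                                                                                                                              ~~~~~~~~~~~~~^^^^^^^^^^^^^^^^^
IndexError: index -1 is out of bounds for axis 0 with size 0
```

View pics/scene11.png

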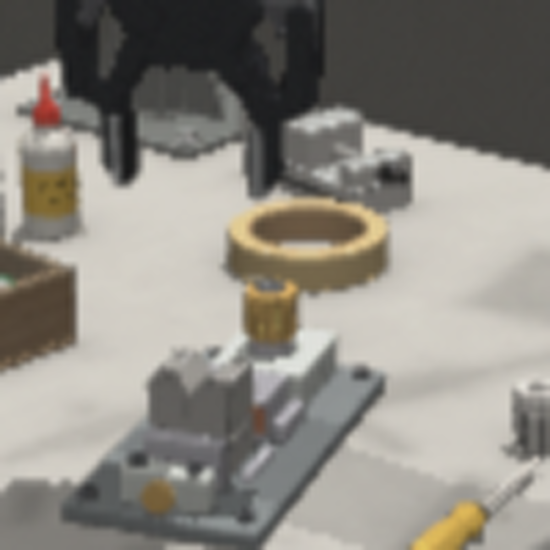

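Request:
send_rows(
  increments=[
    [[-0.001,0.012,0,-8.5],[-0.002,0.011,0,-8.5],[-0.004,0.011,0,-8.5],[-0.006,0.01,0,-8.5],[-0.007,0.009,0,-8.5],[-0.008,0.008,0,-8.5],[-0.009,0.007,0,-8.5],[-0.01,0.005,0,-8.5]],
  ],
)

```text
clock: 14.4
eef_pos: [0.5512, -0.0696, 0.119]
tool_rot: [0.717, 0.697, -0.013, -0.015]
ft_force: [-0.1, 0.7, -0.4]
grip_width: 0.0683
```

```bash
python3 plan.py .5605 -.0743 .07 99.5 .015
```

```text
t 14.40 pos [ 0.5512 -0.0696  0.119 ] ang 88.38 tilt [-0.0396  0.0037 -0.9992] F [-0.08  0.67 -0.4 ] M [ 0.007 -0.026  0.02 ] w 0.0683 j [-1.250e-01  4.320e-01  5.100e-02  1.229e+00 -1.000e-03 -9.700e-02]
[-0.001,0.003,0.015,-8.5],[-0.002,0.003,0.015,-2.6],[-0.002,0.003,0.015,0.0],[-0.001,0.001,0.005,0.0],[0.000,0.000,0.000,0.0],[0.000,0.000,0.000,0.0],[0.000,0.000,0.000,0.0],[0.000,0.000,0.000,0.0],
end [ 0.5605 -0.0743  0.07  ] remaining 0.0 turn 0.0
```

Request:
send_rows(
  increments=[
    [[-0.002,0.004,0.005,0],[-0.002,0.003,0.006,0],[0,0.001,0.008,0],[0,0,0.008,0],[0,0,0.005,0],[0,0,0,0],[0,0,0,0],[0,0,0,0]],
  ],
)

```text
clock: 15.2
eef_pos: [0.5543, -0.0724, 0.0784]
tool_rot: [0.72, 0.694, -0.016, -0.019]
ft_force: [0.1, -0.3, -0.6]
grip_width: 0.0685
```

```bash
python3 plan.py .559 -.0743 .06 88 .015
python3 - <<'E'
from workcell import viewer
from h import *
for n,(r0,r1,c0,c1) in {"scene":(110,230,200,320),"top":(130,230,210,320)}.items():
    c=viewer.camera(n); pickle.dump(c,open(n+'12.pkl','wb'))
    cv2.imwrite(f'pics/{n}12.png',cv2.resize(c['image'][r0:r1,c0:c1,::-1],None,fx=4.5,fy=4.5,interpolation=cv2.INTER_CUBIC))
    if n=='scene':
        P=cloud(c); k=(abs(P[...,0]-.5605)<.03)&(abs(P[...,1]+.0743)<.07)&(P[...,2]>.085)&(P[...,2]<.135)
        q=P[k]; print(q[:,2].min())
        for s in (q[:,1]<-.0743,q[:,1]>=-.0743): print(q[s].mean(0).round(4),np.percentile(q[s][:,0],[2,98]).round(4),np.percentile(q[s][:,1],[2,98]).round(4),s.sum())
E
```

```text
t 15.20 pos [ 0.5543 -0.0724  0.0784] ang 87.92 tilt [-0.0498  0.0056 -0.9987] F [ 0.14 -0.34 -0.59] M [-0.02  -0.037  0.032] w 0.0685 j [-1.290e-01  4.790e-01  1.300e-02  1.155e+00 -1.000e-03 -9.300e-02]
[-0.001,0.004,0.014,-0.1],[-0.000,0.001,0.004,0.0],[0.000,0.000,0.000,0.0],[0.000,0.000,0.000,0.0],[0.000,0.000,0.000,0.0],[0.000,0.000,0.000,0.0],[0.000,0.000,0.000,0.0],[0.000,0.000,0.000,0.0],
end [ 0.559  -0.0743  0.06  ] remaining 0.0 turn 0.0
0.11139805532155977
[ 0.5525 -0.1115  0.1233] [0.5435 0.5638] [-0.1207 -0.106 ] 50
[ 0.5537 -0.0317  0.1245] [0.5439 0.567 ] [-0.04   -0.0253] 51
```

View pics/scene12.png

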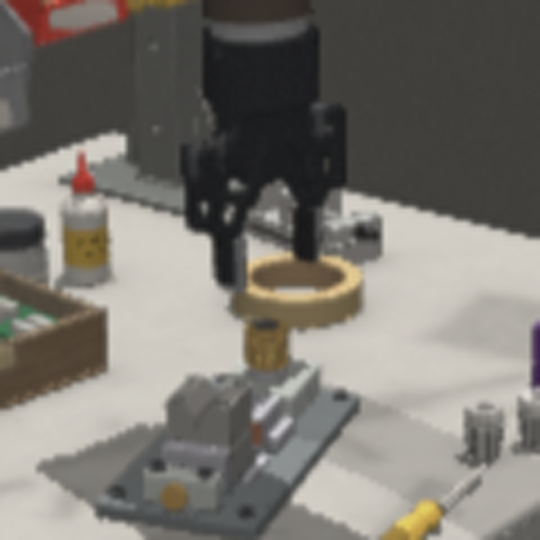

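View pics/top12.png

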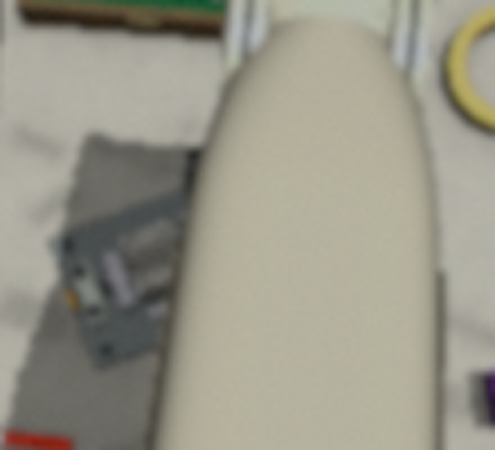

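Request:
send_rows(
  increments=[
    [[0,0,0,0],[0,0,0,0],[0,0,0,0],[0,0,0,0],[0,0,0,0],[0,0,0,0],[0,0,0,0],[0,0,0,0]],
  ],
)

```text
clock: 16.1
eef_pos: [0.5554, -0.0728, 0.08]
tool_rot: [0.72, 0.694, -0.015, -0.018]
ft_force: [-0.2, 0.1, 0.8]
grip_width: 0.0682
```

```bash
python3 plan.py .559 -.0743 .06 88 .015
```

```text
t 16.10 pos [ 0.5554 -0.0728  0.08  ] ang 87.89 tilt [-0.0465  0.0052 -0.9989] F [-0.2   0.06  0.84] M [ 0.007 -0.07  -0.028] w 0.0682 j [-1.300e-01  4.770e-01  1.400e-02  1.155e+00 -1.000e-03 -9.300e-02]
[-0.001,0.003,0.015,-0.1],[-0.000,0.001,0.005,0.0],[0.000,0.000,0.000,0.0],[0.000,0.000,0.000,0.0],[0.000,0.000,0.000,0.0],[0.000,0.000,0.000,0.0],[0.000,0.000,0.000,0.0],[0.000,0.000,0.000,0.0],
end [ 0.559  -0.0743  0.06  ] remaining 0.0 turn 0.0
```

Request:
send_rows(
  increments=[
    [[0,-0.03,-0.01,0],[0,-0.03,0,0],[0,0,0,0],[0,0,0,0],[0,0,0,0],[0,0,0,0],[0,0,0,0],[0,0,0,0]],
  ],
)

```text
clock: 16.9
eef_pos: [0.497, -0.0707, 0.092]
tool_rot: [0.72, 0.694, -0.015, -0.018]
ft_force: [-0.7, -0.2, -1.4]
grip_width: 0.0682
```

```bash
python3 plan.py .559 -.0743 .06 88 .015
```

```text
t 16.90 pos [ 0.497  -0.0707  0.092 ] ang 87.91 tilt [-0.0454  0.0051 -0.999 ] F [-0.75 -0.24 -1.44] M [-0.062 -0.072 -0.026] w 0.0682 j [-1.400e-01  3.600e-01 -1.360e-01  1.121e+00 -1.000e-03 -1.040e-01]
[-0.000,0.014,0.006,-0.1],[-0.000,0.014,0.006,0.0],[-0.000,0.014,0.006,0.0],[-0.000,0.014,0.006,0.0],[-0.000,0.009,0.004,0.0],[0.000,0.000,0.000,0.0],[0.000,0.000,0.000,0.0],[0.000,0.000,0.000,0.0],
end [ 0.559  -0.0743  0.06  ] remaining 0.0 turn 0.0
```

Request:
send_rows(
  increments=[
    [[0,0.03,0.01,0],[-0.002,0.032,0.01,0],[0,0,0,0],[0,0,0,0],[0,0,0,0],[0,0,0,0],[0,0,0,0],[0,0,0,0]],
  ],
)

```text
clock: 17.7
eef_pos: [0.5583, -0.0747, 0.0684]
tool_rot: [0.72, 0.694, -0.015, -0.018]
ft_force: [0.8, -0.5, -0.2]
grip_width: 0.068
```

```bash
python3 plan.py .559 -.0743 .06 88 .015
```

```text
t 17.70 pos [ 0.5583 -0.0747  0.0684] ang 87.92 tilt [-0.0472  0.0052 -0.9989] F [ 0.78 -0.5  -0.17] M [-0.039 -0.04  -0.03 ] w 0.0680 j [-1.320e-01  4.940e-01  9.000e-03  1.133e+00 -1.000e-03 -9.600e-02]
[0.000,0.001,0.008,-0.1],[0.000,0.000,0.000,0.0],[0.000,0.000,0.000,0.0],[0.000,0.000,0.000,0.0],[0.000,0.000,0.000,0.0],[0.000,0.000,0.000,0.0],[0.000,0.000,0.000,0.0],[0.000,0.000,0.000,0.0],
end [ 0.559  -0.0743  0.06  ] remaining 0.0 turn 0.0
```

Request:
send_rows(
  increments=[
    [[0,0.001,0.015,0],[0,0.001,0.015,0],[0,0.001,0.014,0],[0,0,0,0],[0,0,0,0],[0,0,0,0],[0,0,0,0],[0,0,0,0]],
  ],
)

```text
clock: 18.5
eef_pos: [0.5612, -0.075, 0.0289]
tool_rot: [0.72, 0.694, -0.012, -0.015]
ft_force: [0.6, -0.4, -0.7]
grip_width: 0.0683
```

Run:
```python
from plan import state
from workcell import viewer
from h import *
state()
c=viewer.camera('scene'); pickle.dump(c,open('scene13.pkl','wb'))
cv2.imwrite('pics/scene13.png',cv2.resize(c['image'][110:230,200:320,::-1],None,fx=4.5,fy=4.5,interpolation=cv2.INTER_CUBIC))
```

```text
t 18.50 pos [ 0.5612 -0.075   0.0289] ang 87.90 tilt [-0.0385  0.0041 -0.9992] F [ 0.63 -0.44 -0.71] M [-0.001 -0.03  -0.046] w 0.0683 j [-1.320e-01  5.310e-01 -4.300e-02  1.036e+00 -1.000e-03 -9.600e-02]
```

View pics/scene13.png

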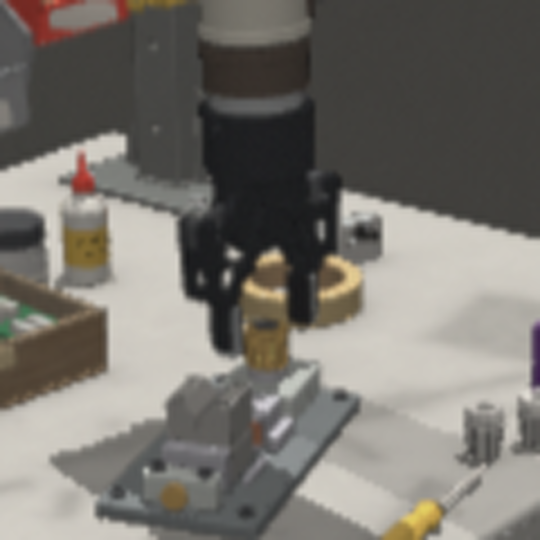

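Request:
send_rows(
  increments=[
    [[0.001,-0.002,0.008,0],[0,0,0,0],[0,0,0,0],[0,0,0,0],[0,0,0,0],[0,0,0,0],[0,0,0,0],[0,0,0,0]],
  ],
)

```text
clock: 19.35
eef_pos: [0.5591, -0.0739, 0.0207]
tool_rot: [0.72, 0.694, -0.012, -0.015]
ft_force: [-0.5, -0.4, -0.0]
grip_width: 0.0683
```

Request:
send_rows(
  increments=[
    [[0,0,0,0],[0,0,0,0],[0,0,0,0],[0,0,0,0],[0,0,0,0],[0,0,0,0],[0,0,0,0],[0,0,0,0]],
  ],
  hand=1,
)

```text
clock: 20.15
eef_pos: [0.5592, -0.0773, 0.0216]
tool_rot: [0.721, 0.693, -0.014, -0.012]
ft_force: [0.2, -0.4, -0.8]
grip_width: 0.0278
```

Run:
```python
from plan import state
from workcell import viewer
from h import *
state()
c=viewer.camera('scene'); pickle.dump(c,open('scene14.pkl','wb'))
cv2.imwrite('pics/scene14.png',cv2.resize(c['image'][110:230,200:320,::-1],None,fx=4.5,fy=4.5,interpolation=cv2.INTER_CUBIC))
state()
```

```text
t 20.15 pos [ 0.5592 -0.0773  0.0216] ang 87.79 tilt [-0.0374 -0.0029 -0.9993] F [ 0.2  -0.37 -0.85] M [-0.064 -0.002 -0.062] w 0.0278 j [-0.133  0.534 -0.059  1.014 -0.008 -0.094]
t 20.20 pos [ 0.5592 -0.0773  0.0216] ang 87.79 tilt [-0.0373 -0.0029 -0.9993] F [-0.24 -0.71  0.5 ] M [-0.045 -0.045 -0.005] w 0.0279 j [-0.133  0.534 -0.059  1.014 -0.008 -0.094]
```

View pics/scene14.png

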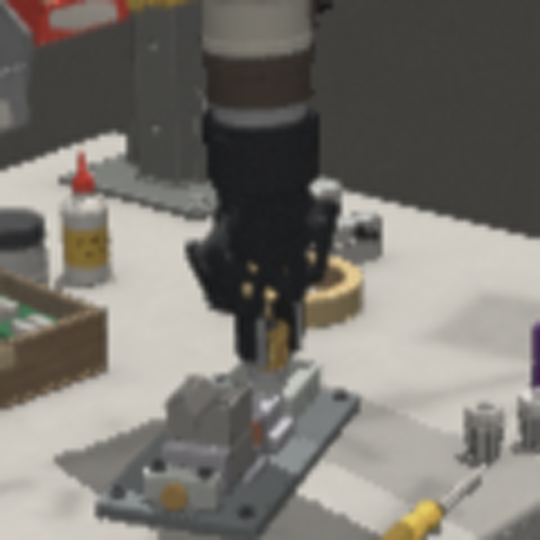

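Request:
send_rows(
  increments=[
    [[0,0,0,4],[0,0,0,8],[0,0,0,8],[0,0,0,8],[0,0,0,8],[0,0,0,0],[0,0,0,0],[0,0,0,0]],
  ],
)

```text
clock: 21.0
eef_pos: [0.5601, -0.0749, 0.0216]
tool_rot: [0.903, 0.429, -0.015, -0.009]
ft_force: [-0.5, -1.8, 0.4]
grip_width: 0.0275
```

Run:
```python
from plan import state
from workcell import viewer
from h import *
state()
c=viewer.camera('scene'); pickle.dump(c,open('scene15.pkl','wb'))
cv2.imwrite('pics/scene15.png',cv2.resize(c['image'][150:230,220:300,::-1],None,fx=7,fy=7,interpolation=cv2.INTER_CUBIC))
state()
```

```text
t 21.00 pos [ 0.5601 -0.0749  0.0216] ang 50.81 tilt [-0.0352  0.0029 -0.9994] F [-0.54 -1.77  0.41] M [ 0.208 -0.221 -0.089] w 0.0275 j [-0.132  0.534 -0.058  1.013 -0.002  0.552]
t 21.05 pos [ 0.5601 -0.0749  0.0216] ang 50.80 tilt [-0.0353  0.003  -0.9994] F [-0.95 -0.93 -0.41] M [ 0.183 -0.233 -0.022] w 0.0274 j [-0.132  0.535 -0.058  1.013 -0.002  0.553]
```

View pics/scene15.png

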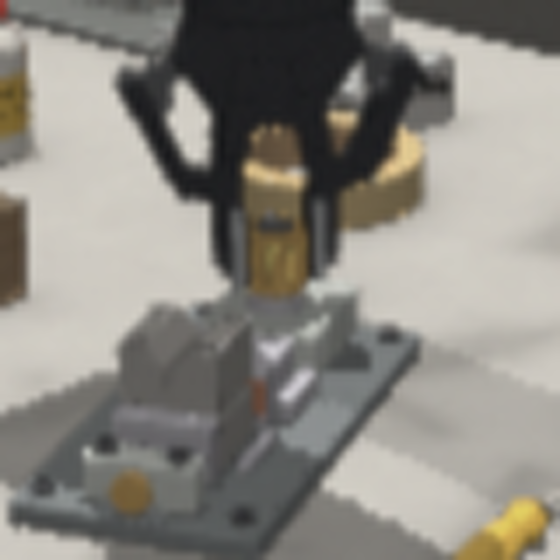

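Request:
send_rows(
  increments=[
    [[0,0,0,6],[0,0,0,6],[0,0,0,6],[0,0,0,6],[0,0,0,0],[0,0,0,0],[0,0,0,0],[0,0,0,0]],
  ],
)

```text
clock: 21.85
eef_pos: [0.5615, -0.0739, 0.0216]
tool_rot: [0.973, 0.231, -0.015, -0.007]
ft_force: [-1.0, -1.2, -0.1]
grip_width: 0.0279
```

```bash
cat > tq.py <<'E'
from plan import state
from workcell import bot,viewer
from h import *
o,_,_=state(); print('tau',o['tau'].round(3))
import sys
n=sys.argv[1]
c=viewer.camera('scene'); pickle.dump(c,open(f'scene{n}.pkl','wb'))
o=bot.get_obs(); print('M',o['ft_torque'].round(3),'tau',o['tau'].round(3))
F=fx(cloud(c)); x,y,z=[F[...,i] for i in range(3)]
k=(z>.045)&(z<.055)&(y>.03)&(y<.08)&(abs(x)<.018); k&=True
j=(z>.033)&(z<.042)&(y>-.05)&(y<.02)&(x>-.025)&(x<-.0); j2=(z>.033)&(z<.042)&(y>-.05)&(y<.02)&(abs(x)<.03)
print('block face y',np.median(y[k]).round(4),'jaw top y',np.percentile(y[j2],[2,50,98]).round(4),j2.sum())
cv2.imwrite(f'pics/scene{n}.png',cv2.resize(c['image'][150:230,220:300,::-1],None,fx=7,fy=7,interpolation=cv2.INTER_CUBIC))
E
python3 tq.py 16
```

```text
t 21.85 pos [ 0.5615 -0.0739  0.0216] ang 26.70 tilt [-0.0323  0.0057 -0.9995] F [-0.97 -1.16 -0.07] M [ 0.258 -0.382 -0.073] w 0.0279 j [-1.320e-01  5.350e-01 -5.800e-02  1.011e+00  1.000e-03  9.730e-01]
tau [  0.859 -46.851  21.553   0.474  -0.202  -0.081]
M [ 0.288 -0.501 -0.021] tau [  0.823 -46.849  21.551   0.472  -0.2    -0.054]
block face y 0.0533 jaw top y [-0.0491 -0.0212  0.011 ] 44
```

View pics/scene16.png

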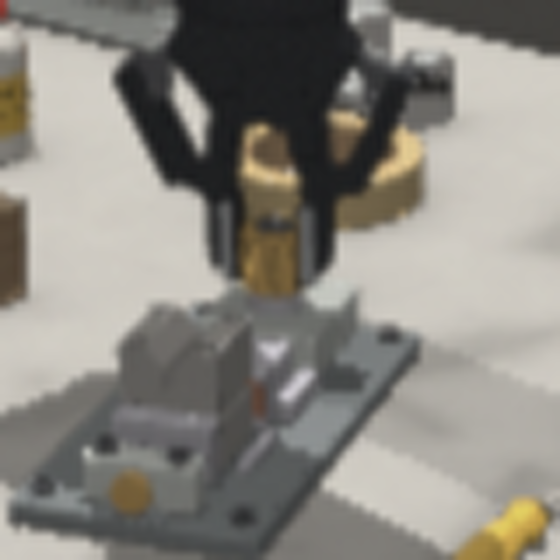

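Request:
send_rows(
  increments=[
    [[0,0,0,4],[0,0,0,4],[0,0,0,4],[0,0,0,4],[0,0,0,4],[0,0,0,4],[0,0,0,0],[0,0,0,0]],
  ],
)

```text
clock: 22.7
eef_pos: [0.563, -0.0736, 0.0215]
tool_rot: [1.0, 0.02, -0.015, -0.003]
ft_force: [-0.8, -1.0, -0.7]
grip_width: 0.0279
```

```bash
python3 tq.py 17
```

```text
t 22.70 pos [ 0.563  -0.0736  0.0215] ang 2.34 tilt [-0.0292  0.0055 -0.9996] F [-0.76 -0.98 -0.69] M [ 0.136 -0.632 -0.126] w 0.0279 j [-0.131  0.535 -0.058  1.008  0.002  1.399]
tau [  0.764 -46.78   21.629   0.539  -0.134  -0.063]
M [ 0.117 -0.588 -0.075] tau [  0.733 -46.816  21.63    0.552  -0.13   -0.053]
block face y 0.0544 jaw top y [-0.0478 -0.0178  0.0157] 45
```

View pics/scene17.png

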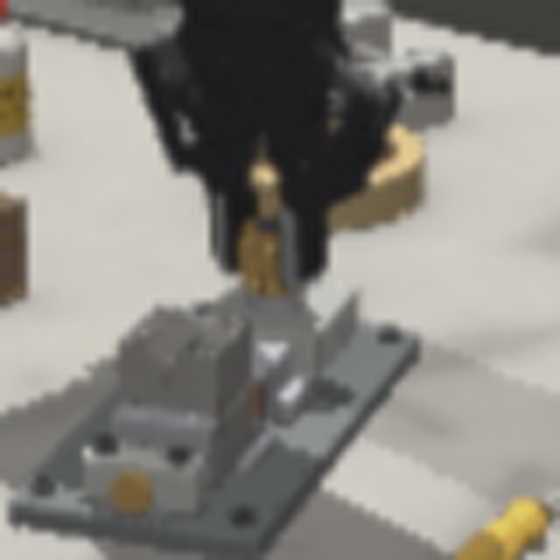

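Request:
send_rows(
  increments=[
    [[0,0,0,2],[0,0,0,2],[0,0,0,2],[0,0,0,2],[0,0,0,2],[0,0,0,2],[0,0,0,0],[0,0,0,0]],
  ],
)

```text
clock: 23.55
eef_pos: [0.5639, -0.0738, 0.0215]
tool_rot: [0.997, -0.082, -0.014, -0.001]
ft_force: [-2.3, -1.2, -0.1]
grip_width: 0.0277
```

```bash
python3 tq.py 18
```

```text
t 23.55 pos [ 0.5639 -0.0738  0.0215] ang -9.38 tilt [-0.0276  0.0042 -0.9996] F [-2.31 -1.24 -0.1 ] M [ 0.037 -0.616 -0.119] w 0.0277 j [-1.300e-01  5.350e-01 -5.700e-02  1.006e+00  1.000e-03  1.604e+00]
tau [  0.651 -46.828  21.638   0.569  -0.098  -0.073]
M [ 0.107 -0.62  -0.008] tau [  0.624 -46.846  21.638   0.576  -0.094  -0.057]
block face y 0.0559 jaw top y [-0.047  -0.0153  0.0135] 32
```

Request:
send_rows(
  increments=[
    [[0,0,0,2],[0,0,0,2],[0,0,0,2],[0,0,0,2],[0,0,0,0],[0,0,0,0],[0,0,0,0],[0,0,0,0]],
  ],
)

```text
clock: 24.4
eef_pos: [0.5643, -0.0739, 0.0215]
tool_rot: [0.989, -0.15, -0.013, 0.0]
ft_force: [-1.4, -0.3, -0.3]
grip_width: 0.0278
```

```bash
python3 tq.py 19
```

```text
t 24.40 pos [ 0.5643 -0.0739  0.0215] ang -17.22 tilt [-0.0267  0.0034 -0.9996] F [-1.43 -0.31 -0.35] M [ 0.045 -0.663 -0.131] w 0.0278 j [-0.13   0.535 -0.057  1.005 -0.     1.741]
tau [  0.571 -46.887  21.632   0.597  -0.078  -0.089]
M [ 0.059 -0.659 -0.067] tau [  0.559 -46.886  21.631   0.597  -0.077  -0.078]
block face y 0.0561 jaw top y [-0.0486 -0.0142  0.0176] 36
```

Request:
send_rows(
  increments=[
    [[0,0,0,1.5],[0,0,0,1.5],[0,0,0,1.5],[0,0,0,1.5],[0,0,0,0],[0,0,0,0],[0,0,0,0],[0,0,0,0]],
  ],
)

```text
clock: 25.25
eef_pos: [0.5647, -0.0741, 0.0215]
tool_rot: [0.979, -0.205, -0.013, 0.001]
ft_force: [-0.7, -0.6, -0.5]
grip_width: 0.0274
```

```bash
python3 tq.py 20
```

```text
t 25.25 pos [ 0.5647 -0.0741  0.0215] ang -23.61 tilt [-0.0261  0.0025 -0.9997] F [-0.74 -0.63 -0.5 ] M [-0.069 -0.667  0.149] w 0.0274 j [-1.300e-01  5.350e-01 -5.700e-02  1.005e+00 -1.000e-03  1.853e+00]
tau [ 4.0500e-01 -4.7008e+01  2.1542e+01  7.2000e-01  3.1000e-02  2.1700e-01]
M [ 0.015 -0.725  0.223] tau [ 4.0200e-01 -4.7007e+01  2.1541e+01  7.2000e-01  3.0000e-02  2.1800e-01]
block face y 0.0563 jaw top y [-0.0476 -0.0194  0.0115] 38
```

Request:
send_rows(
  increments=[
    [[0,0,0,0],[0,0,0,0],[0,0,0,0],[0,0,0,0],[0,0,0,0],[0,0,0,0],[0,0,0,0],[0,0,0,0]],
  ],
)

```text
clock: 26.1
eef_pos: [0.5647, -0.0741, 0.0215]
tool_rot: [0.979, -0.205, -0.013, 0.001]
ft_force: [-1.7, -1.1, -1.3]
grip_width: 0.0276
```

```bash
python3 tq.py 21
```

```text
t 26.10 pos [ 0.5647 -0.0741  0.0215] ang -23.61 tilt [-0.0261  0.0025 -0.9997] F [-1.7  -1.09 -1.33] M [-0.054 -0.685  0.247] w 0.0276 j [-1.300e-01  5.350e-01 -5.700e-02  1.005e+00 -1.000e-03  1.853e+00]
tau [ 3.9500e-01 -4.7008e+01  2.1541e+01  7.2000e-01  2.8000e-02  2.1700e-01]
M [-0.044 -0.724  0.252] tau [ 3.9700e-01 -4.7008e+01  2.1541e+01  7.2000e-01  2.8000e-02  2.1700e-01]
block face y 0.0557 jaw top y [-0.0481 -0.0159  0.0165] 41
```

View pics/scene21.png

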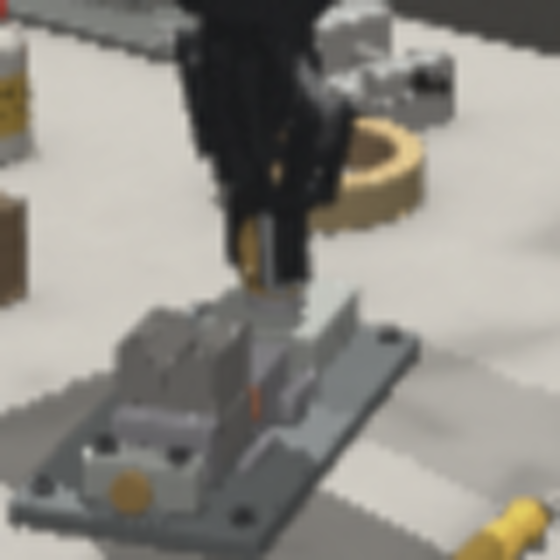

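Request:
send_rows(
  increments=[
    [[0,0,0,0],[0,0,0,0],[0,0,0,0],[0,0,0,0],[0,0,0,0],[0,0,0,0],[0,0,0,0],[0,0,0,0]],
  ],
  hand=-0.6,
)

```text
clock: 26.95
eef_pos: [0.5639, -0.0735, 0.0215]
tool_rot: [0.979, -0.205, -0.014, 0.001]
ft_force: [-0.9, 0.7, -0.3]
grip_width: 0.0682
```

Request:
send_rows(
  increments=[
    [[0,0,-0.01,0],[0,0,-0.02,0],[0,0,-0.03,0],[0,0,-0.03,0],[0,0,-0.03,0],[0,0,-0.02,0],[0,0,0,0],[0,0,0,0]],
  ],
)

```text
clock: 27.75
eef_pos: [0.5674, -0.0739, 0.1702]
tool_rot: [0.979, -0.205, -0.014, 0.001]
ft_force: [-1.2, -0.5, -0.5]
grip_width: 0.0682
```

Run:
```python
from plan import state
from workcell import bot,viewer
from h import *
state()
c=viewer.camera('scene'); pickle.dump(c,open('scene22.pkl','wb'))
F=fx(cloud(c)); x,y,z=[F[...,i] for i in range(3)]
k=(z>.045)&(z<.055)&(y>.03)&(y<.08)&(abs(x)<.018); a=(abs(x)<.022)&(z>.034)&(z<.046)&(y>.057)&(y<.08)
print('block face',np.median(y[k]),'anvil',np.percentile(y[a],[2,50,98]))
cv2.imwrite('pics/scene22.png',cv2.resize(c['image'][150:230,220:340,::-1],None,fx=6.5,fy=6.5,interpolation=cv2.INTER_CUBIC))
```

```text
t 27.75 pos [ 0.5674 -0.0739  0.1702] ang -23.67 tilt [-0.0276  0.0031 -0.9996] F [-1.19 -0.49 -0.49] M [-0.009  0.039  0.022] w 0.0682 j [-0.129  0.424  0.175  1.35  -0.     1.854]
block face 0.05613921916363207 anvil [0.05723538 0.06472491 0.07304045]
```

View pics/scene22.png

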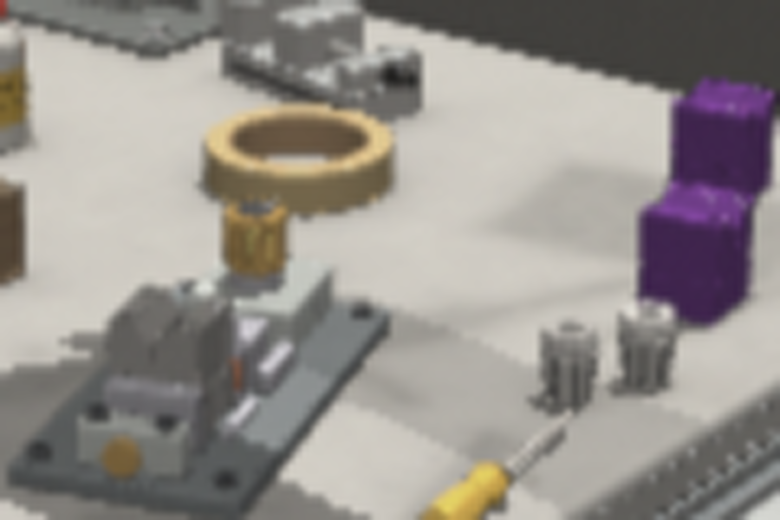

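```bash
python3 -c "
from workcell import order; print(order.job_done())"
```

```text
the job is handed in; nothing more can be done
None
```

The V-block is clamped in the fixture nest and the job is handed in, at about 28 s on the robot's clock. I gripped the block across its long flanks, set it in the nest and let go. I then turned the knob about 111° (1.94 rad) clockwise until the resistance rose.

**Last checks**
- **Torque:** the holding torque settled at about 0.22 N m from the wrist joint and 0.15 to 0.25 N m from the force sensor. It had been about −0.1 to 0 during free turning. I only sampled between moves, so a brief higher peak within a move would not show.
- **Seating:** the camera shows the block upright in the nest. It moved about 3 mm towards the anvil, and its face measures 1 mm from the anvil edge, within the measuring noise. It did not move when I released the knob.
- **Bystanders:** the arm went near none of them. The two collets are upright in the last picture, but I did not look at the loupe or the coupling again at the end.

**What disagreed**
- **Finger height:** the cameras showed the fingertips about 27 to 40 mm higher than the reported tool position and the given dimensions imply. I set all heights from the images and from the contact force.
- **Tool tilt:** the tool drifted to as much as 3° of tilt during moves, and I could not remove it fully. Side forces on the knob stayed below about 3 N.
- **Gripped widths:** the gripper read 43.2 mm on the 44 mm flanks and 27.8 mm on the 30 mm knob. I took the first as confirming the correct flanks, since the other pair is 42 mm.

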